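# Set the panel lifter on the display and pump it

## Robot

A 7-joint arm with a two-finger parallel gripper is mounted at the origin on the work surface. World frame = base frame: x ahead of the robot, y to its left, z up, the work surface at z = 0. Lengths are in m, angles in rad, forces in N, time in s.
With the tool pointing down it reaches from about 0.4 to 0.9 m from the base axis. Payload 5.6 kg.
Tool frame: the origin (TCP) lies at the very end of the fingers, on their centre line; the grasp point (between the pads) lies 19 mm behind it; z points along the fingers, y is the line along which they close (so a half turn about z gives the same grasp; the last joint's range is limited). The gripper opens to 92 mm and grips with 3 to 60 N. Pads are 20 mm wide; open, the fingers measure 128 mm over their backs; the gripper's body (75 mm by 189 mm) begins 69 mm behind the grasp point.
Start: joints at [1.098, 0.468, -0.012, 1.603, 0.006, 1.071, -0.056], TCP at [0.271, -0.591, 0.215] pointing down, gripper open.
Joint ranges: [-2.53, 2.53], [-0.31, 2.02], [-1.57, 1.55], [0.28, 2.44], [-1.29, 4.43], [0.15, 1.84], [-2.92, 2.92]. Speed limits (rad/s): [2.57, 2.57, 3.14, 3.14, 3.14, 3.14, 3.14].

## Interface

Orientations are given as a unit quaternion [x, y, z, w].
In Python, from bench import bot, optics gives the robot as it stands. The module is installed in compiled form; this text tells all that it offers.
- The arm moves only by the shell command python3 -m jog 'ROWS' [FORCE]. ROWS is JSON, a list of rows, each a list of 7 numbers: the shift along the world's x, y, z normalised to -1 to 1, where 1 is 0.25 m, then the turn, a rotation vector about the world's x, y, z normalised to -1 to 1, where 1 is 180 degrees, then the opening, from 0 (shut) to 1 (fully open). A call has exactly 5 rows; each row shifts and turns the commanded pose from where the row before left it; what a row does not reach is not made up. A row lasts 1/10 s, in which the tool goes at most 50 mm and 8.59 degrees, less where a joint would pass 70% of its speed; a pose out of reach is approached as far as the arm can. A call with a number of a shift or a turn outside -1 to 1 is refused whole. A call with a gripper value outside its range is refused whole. The fingers move at their own pace and stop on an object; FORCE is the grip in N (left out, the last holds). Time passes only in rows, so rows that do not move let the fingers close, or fill a call up. It gives the time, the measured TCP pose, the force, the opening and the grip force at its end, in the units of the state.
- bot.get_state(): the state, without advancing time (a new reading comes with each control period).
- optics.capture(name): name is "scene" or "top" or "wrist"; returns the picture (420x560x3 uint8, red, green, blue); there is no depth.
- optics.camera_info(name): a dict with "fx", "fy", "cx", "cy" (pixels), "D" ([k1, k2, p1, p2, k3] as OpenCV has them; the pictures are not rectified), "R" (3x3) and "t" (3): a world point X has camera coordinates R X + t; the wrist camera has in their place "tool_from_camera" (4x4, takes a point from camera to tool coordinates, whose origin is the TCP and whose axes are the flange's). Camera axes: x right, y down, z forward; pixel columns grow to the right and rows downward; lengths in m; the calibration is good to about 2 mm. A picture is of the moment at which its call begins: read the wrist's pose just before it. camera_info takes no time and is no camera call.
- bot.close_job(): hands the job in; it is judged then, once.
The state is a dict: "time_s": time; "qpos": joint angles; "qvel": joint speeds; "tau": joint torques, N m; "eef_pos": TCP position; "orientation": TCP orientation; "wrist_force": force on the tool from outside, world axes, zero at the start; "torque": the same for the moment, N m; "grip_width": finger opening in m; "gripper_force": force on a finger pad.
Only numpy, scipy, OpenCV 4.12 (cv2) and the standard library are available. Lean on these libraries where they do the work, as an engineer would, in place of code of your own. Each camera call takes 0.05 s, during which the arm holds its last target. There are 200 camera calls.

## Task

Lift the suction lifter (the one with the round pad) by its handle up and off its prongs, out from under the shelf, and set it down gently and flat in the middle of the display panel, its handle running along the panel's long side. Let go of it, then press its slanted spring plunger all the way down to its stop and let it come back up. Leave the other things, including the float hanging beside it, where they are.

Things in the scene. Friction and masses are not known exactly. Their poses are not given: they have to be found in the camera images.
- lifter: Hand suction lifter, about 0.6 kg: round grey pad 120 mm across, 22 mm high; straight handle bar above it along the body's y, on two black posts; at the -y end a 26 mm grey barrel leaning 35 degrees outwards holds the plunger. Origin: centre of the pad's underside, z up. It starts hanging upright by the bar on two prongs of the rack, in either bay
- lifter_bar (a point): Middle of the lifter's round metal handle bar, on its centre line, 85 mm above the pad's underside; axes as the lifter. The bar is 24 mm thick and 120 mm long along y; posts 12 mm thick at y = -54 and +54 mm; 51 mm free between pad and bar. Hung, its centre line is 207 mm above the table
- plunger_top (a point): Centre of the flat top of the plunger's black round head (32 mm across, 10 mm thick). Its z axis points outwards along the plunger: up and towards the lifter's -y, 35 degrees from the lifter's vertical. With the plunger up it lies at about (0, -101, +90) mm in the lifter's frame
- plunger (a joint): Plunger travel in m: 0 up, 0.016 pressed to its hard stop. The spring takes about 2.5 N at the start and 6.5 N just before the stop
- rack: Open steel rack, 420 mm wide, fixed. Origin on the table under the line of the hung bars (x = 0), midway between two bays at y = -100 and +100 mm; front (robot side) is -x, a rail at x = +100 mm carries the prongs. A shelf with stock lies above: underside 362 mm over the table, from x = +10 back to x = +130 mm, so the bar can be gripped only with the tool leaning back towards the robot
- prongs (a point): On the rack, above its origin at the height of the prongs' centre lines, 190 mm over the table; axes as the rack. In each bay two level prongs 10 mm thick, 34 mm either side of the bay's middle, run from the rail forward to x = -28 mm, then bend up to a tip at x = -40 mm. The bar lies on them at x = 0; the tips reach 211 mm over the table, 16 mm above the level part
- panel: Display panel with black glass in a metal frame, 200 mm (x) by 280 mm (y, the long side), lying level on yellow foam strips, fixed. Origin on the table under its middle
- panel_mid (a point): Middle of the panel's glass top face, 32 mm above the table; axes as the panel
- float: Hand float hanging beside the lifter in the other bay, to be left: same handle bar, but a rectangular pad 90 by 135 mm, 15 mm thick. Origin: centre of the pad's underside
- mug: White mug, 80 mm across, 90 mm high, origin at its underside
- bottle: White bottle with a cap, 66 mm across, 190 mm high, origin at its underside
- carton: White carton 70 x 110 x 60 mm high, origin at its underside
- foam: Loose yellow foam strip 50 x 140 x 22 mm high, origin at its underside
- dish: Steel bowl 100 mm across, 35 mm high, origin at its underside
- driver: Screwdriver 190 mm long lying along its x axis, origin at its underside
Not all that is in view belongs to the job. What is shaped like the float but green is not meant.

How it is judged:
On the way, in this order (a step that is already met when the one before it is completed fails the run):
1. the lifter is off its prongs, held clear of the rack (distance of lifter from where it was at the start of the episode above 0.12 m and contact force between lifter and rack below 0.05 N and contact force between the fingers and lifter above 1 N), for 0.1 s.
2. the lifter stands flat in the middle of the panel, let go (z of lifter in the frame of panel_mid between -0.004 and 0.004 m and horizontal distance between lifter and panel_mid below 0.03 m and angle between lifter's own z axis and vertical below 0.06 rad and angle between the y axis of lifter and the y axis of panel, either way round below 0.21 rad and contact force between the fingers and lifter below 0.1 N), for 0.2 s.
3. the plunger is pressed to its stop with the lifter standing there (z of lifter in the frame of panel_mid between -0.004 and 0.004 m and horizontal distance between lifter and panel_mid below 0.03 m and angle between lifter's own z axis and vertical below 0.06 rad and angle between the y axis of lifter and the y axis of panel, either way round below 0.21 rad and value of joint plunger above 0.014 m), for 0.1 s.
At the end, for the whole second after the job is handed in: The lifter stands at rest flat on the glass (tilt under 0.06 rad), its centre within 30 mm of the panel's middle, its handle within 12 degrees of the panel's long side, the plunger back up after being pressed over 14 mm of its 16 mm, and the float still hanging on the rack (z of lifter in the frame of panel_mid between -0.004 and 0.004 m and horizontal distance between lifter and panel_mid below 0.03 m and angle between lifter's own z axis and vertical below 0.06 rad and angle between the y axis of lifter and the y axis of panel, either way round below 0.21 rad and value of joint plunger below 0.003 m and linear speed of lifter below 0.02 m/s and contact force between float and rack above 1 N); the robot touches nothing.
It fails at once if the lifter is dropped or pressed on the glass with more than 70 N (contact force between lifter and panel above 70 N).
It fails at once if one of the other loose things is moved by more than 40 mm (distance of any of float, mug, bottle, carton, foam, dish, driver from where it was at the start of the episode above 0.04 m).
It also fails if it takes over 59 s, if anything falls off the work surface, if the arm or the gripper's body presses on something with over 40 N, if the wrist force passes 120 N, or if a joint passes its speed limit or range.

## Working session

There is one attempt and no reset: what is moved stays moved. The work goes in short steps, Python scripts to look and compute and a shell command to move; the robot and the scene stay as the last step left them, time stands still between calls to the robot, and variables do not carry over. Pictures are saved under pics/ and viewed, at most 10 in all, crops included, and the job is handed in when it is done.

```bash
mkdir -p pics; python3 - <<'E'
from bench import bot, optics
import cv2, numpy as np
for n in ("scene","top"):
    im=optics.capture(n); cv2.imwrite(f"pics/{n}0.png",cv2.cvtColor(im,cv2.COLOR_RGB2BGR))
    c=optics.camera_info(n); print(n,c['fx'],c['fy'],c['cx'],c['cy'],c['D']); R=np.array(c['R']); print(R.round(3), -R.T@c['t'])
print(optics.camera_info("wrist")); s=bot.get_state(); print(s)
E
```

```text
scene 508.2451424701607 508.2451424701607 279.7155662235144 207.426500484626 [-0.08730789  0.          0.          0.          0.        ]
[[ 0.569  0.822 -0.02 ]
 [ 0.501 -0.367 -0.784]
 [-0.652  0.436 -0.62 ]] [ 1.39452745 -0.65289926  1.01382767]
top 391.34650503166966 391.34650503166966 277.45003535580645 207.31647788350605 [0.01548216 0.         0.         0.         0.        ]
[[ 0.01  -1.    -0.003]
 [-0.997 -0.01  -0.073]
 [ 0.073  0.004 -0.997]] [ 0.40992568 -0.02749708  1.18898106]
{'fx': 318.32504319864233, 'fy': 318.32504319864233, 'cx': 280.0935908790363, 'cy': 206.39173994272755, 'D': array([0.00866007, 0.        , 0.        , 0.        , 0.        ]), 'tool_from_camera': array([[ 1.19175880e-03, -9.54957949e-01, -2.96738768e-01,
         8.44323036e-02],
       [ 9.99999227e-01,  1.03271444e-03,  6.92727209e-04,
         4.10484427e-04],
       [-3.55078945e-04, -2.96739364e-01,  9.54958441e-01,
        -1.69378412e-01],
       [ 0.00000000e+00,  0.00000000e+00,  0.00000000e+00,
         1.00000000e+00]])}
{'time_s': 0.1, 'qpos': array([ 1.09801796,  0.46830111, -0.01160975,  1.60349317,  0.00602764,
        1.071398  , -0.05630276]), 'qvel': array([ 1.62065287e-03, -2.17015298e-03, -2.13984671e-03, -3.66859191e-03,
        1.04006998e-03,  1.56264221e-03,  8.45455707e-05]), 'tau': array([ 8.68761181e-04, -5.21649241e+01, -1.23638756e-02, -2.44369555e+01,
       -5.67299954e-02,  1.40633571e-02,  3.98398208e-05]), 'eef_pos': array([ 0.27055999, -0.59045661,  0.21374371]), 'orientation': array([ 9.77004845e-01,  2.13215666e-01, -2.32114966e-04, -7.47629751e-04]), 'wrist_force': array([-0.89951999, -1.12667674,  0.43726507]), 'torque': array([ 0.00691839, -0.01171844, -0.00700756]), 'gripper_force': 0.0, 'grip_width': 0.09161110353099113}
```

View pics/scene0.png

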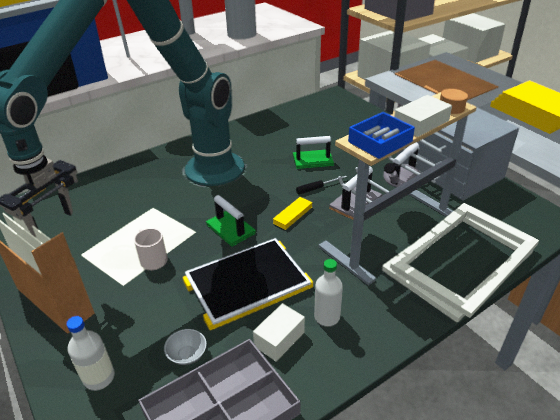

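View pics/top0.png

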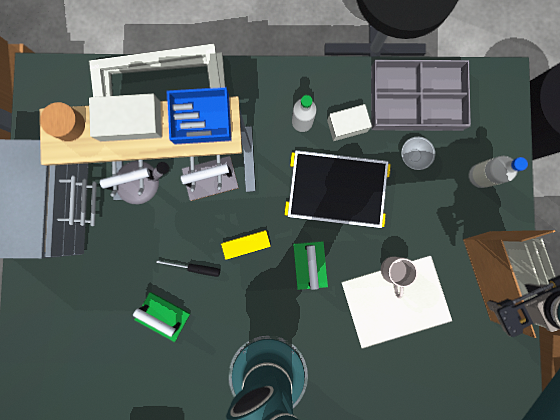

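The top view shows the round-pad lifter in the left (+y) bay: bar around (125,178), black plunger head at (163,167), so its -y end points to world -y. The float is at (207,176) and the panel at (338,189). The blue box, shelf and bottle are behind.

```bash
cat > h.py <<'E'
import numpy as np, cv2
from bench import bot, optics
from scipy.spatial.transform import Rotation as Ro
def cam(n, s=None):
    c=optics.camera_info(n); K=np.array([[c['fx'],0,c['cx']],[0,c['fy'],c['cy']],[0,0,1]])
    if 'R' in c: R=np.array(c['R']); t=np.array(c['t'])
    else:
        T=np.eye(4); T[:3,:3]=Ro.from_quat(s['orientation']).as_matrix(); T[:3,3]=s['eef_pos']
        W=np.linalg.inv(T@c['tool_from_camera']); R=W[:3,:3]; t=W[:3,3]
    return K,np.array(c['D']),R,t
def onplane(C,px,z):
    K,D,R,t=C; p=cv2.undistortPoints(np.float64(px).reshape(-1,1,2),K,D)[:,0]
    d=np.c_[p,np.ones(len(p))]@R; o=-R.T@t
    return o+d*((z-o[2])/d[:,2])[:,None]
def proj(C,X):
    K,D,R,t=C; return cv2.projectPoints(np.float64(X).reshape(-1,1,3),cv2.Rodrigues(R)[0],t,K,D)[0][:,0]
E
python3 - <<'E'
from h import *
im=cv2.imread("pics/top0.png"); C=cam("top")
g=im.astype(int)
# panel outer frame: bright; glass: dark inside
roi=np.zeros(im.shape[:2],np.uint8); roi[140:240,275:400]=1
m=((g.min(2)>120)&(roi>0)).astype(np.uint8)
cs,_=cv2.findContours(m,cv2.RETR_EXTERNAL,cv2.CHAIN_APPROX_NONE); c=max(cs,key=cv2.contourArea)
b=cv2.boxPoints(cv2.minAreaRect(c)); print(b)
P=onplane(C,b,0.032); print(P.round(4),P.mean(0), [np.linalg.norm(P[i]-P[i-1]).round(3) for i in range(4)])
for i in range(2): print(np.degrees(np.arctan2(*(P[i+1]-P[i])[[1,0]])))
for nm,(x0,x1,y0,y1) in dict(lifter=(92,156,160,200),flt=(172,236,160,200)).items():
    m=np.zeros(im.shape[:2],np.uint8); m[y0:y1,x0:x1]=(g[y0:y1,x0:x1].min(2)>200)
    cs,_=cv2.findContours(m,cv2.RETR_EXTERNAL,cv2.CHAIN_APPROX_NONE); c=max(cs,key=cv2.contourArea)
    r=cv2.minAreaRect(c); b=cv2.boxPoints(r); print(nm,r)
    P=onplane(C,b,0.207); print(P.round(4),P.mean(0), [np.linalg.norm(P[i]-P[i-1]).round(3) for i in range(4)])
    for i in range(2): print(np.degrees(np.arctan2(*(P[i+1]-P[i])[[1,0]])))
cv2.imwrite("pics/crop1.png",cv2.resize(im[120:220,60:260],None,fx=4,fy=4,interpolation=cv2.INTER_CUBIC))
E
```

```text
[[287.1058  216.6007 ]
 [294.96927 149.7611 ]
 [388.96243 160.8191 ]
 [381.09897 227.6587 ]]
[[ 0.4673 -0.0522  0.032 ]
 [ 0.6679 -0.074   0.032 ]
 [ 0.6369 -0.3545  0.032 ]
 [ 0.4375 -0.3294  0.032 ]] [ 0.55238879 -0.20252914  0.032     ] [np.float64(0.279), np.float64(0.202), np.float64(0.282), np.float64(0.201)]
-6.2149506723425585
-96.29299249040173
lifter ((123.4134521484375, 178.1616668701172), (7.547649383544922, 48.259891510009766), 75.65067291259766)
[[0.5451 0.4268 0.207 ]
 [0.5769 0.3103 0.207 ]
 [0.5582 0.3049 0.207 ]
 [0.5266 0.4214 0.207 ]] [0.55169669 0.36583432 0.207     ] [np.float64(0.019), np.float64(0.121), np.float64(0.019), np.float64(0.121)]
-74.76194300262105
-163.96507421204677
flt ((204.23532104492188, 173.94119262695312), (7.761139392852783, 47.53697967529297), 75.96376037597656)
[[0.5588 0.2228 0.207 ]
 [0.5895 0.1068 0.207 ]
 [0.5703 0.1016 0.207 ]
 [0.5397 0.2175 0.207 ]] [0.56459523 0.16218273 0.207     ] [np.float64(0.02), np.float64(0.12), np.float64(0.02), np.float64(0.12)]
-75.19285045528076
-165.02672760420512
```

View pics/crop1.png

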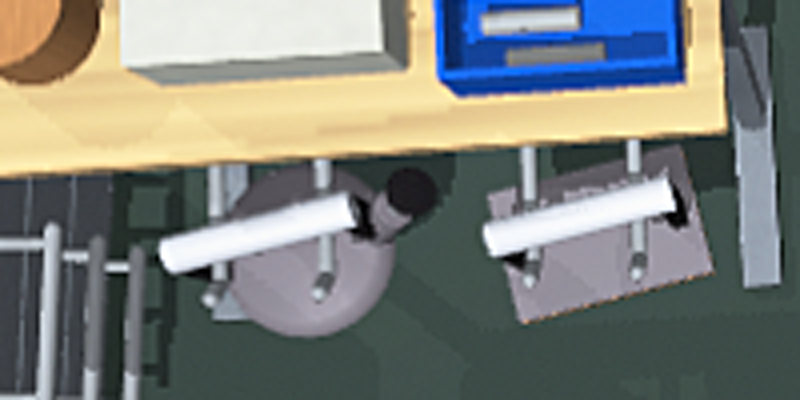

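The crop shows the lifter's bar from about (165,255) to (355,212) and its prong tips at (210,297) and (320,290). The plunger head at (410,190) points to world -y. The bar is hung skewed, at about 15 degrees yaw. I'll raise the arm and swing it to the rack, yawing the tool on the way.

```bash
python3 -m jog '[[0,0,0.16,0,0,0,0.6],[0,0,0.16,0,0,0,0.6],[0,0,0.16,0,0,0,0.6],[0,0,0.16,0,0,0,0.6],[0,0,0.16,0,0,0,0.6]]'
python3 -m jog '[[0.08,0.16,0,0,0,0.0448,0.6],[0.08,0.16,0,0,0,0.0448,0.6],[0.08,0.16,0,0,0,0.0448,0.6],[0.08,0.16,0,0,0,0.0448,0.6],[0.08,0.16,0,0,0,0.0448,0.6]]'
python3 -m jog '[[0.08,0.16,0,0,0,0.0448,0.6],[0.08,0.16,0,0,0,0.0448,0.6],[0.08,0.16,0,0,0,0.0448,0.6],[0.08,0.16,0,0,0,0.0448,0.6],[0.08,0.16,0,0,0,0.0448,0.6]]'
python3 -m jog '[[0,0.18,0,0,0,0,0.6],[0,0.18,0,0,0,0,0.6],[0,0.18,0,0,0,0,0.6],[0,0.18,0,0,0,0,0.6],[0,0.18,0,0,0,0,0.6]]'
cat >> h.py <<'E'
def goal(pos, yaw, al):
    """remaining shift and turn, in jog units, from the measured pose to TCP pos / heading yaw / lean al (deg)"""
    s=bot.get_state(); y,a=np.radians([yaw,al])
    h=np.array([np.cos(y),np.sin(y),0]); k=np.array([0,0,1.])
    R=np.c_[np.array([-h[1],h[0],0]), np.cos(a)*h+np.sin(a)*k, np.sin(a)*h-np.cos(a)*k]
    rv=(Ro.from_matrix(R)*Ro.from_quat(s['orientation']).inv()).as_rotvec()
    print('t',round(s['time_s'],2),'pos',s['eef_pos'].round(4),'q',s['qpos'].round(2),'F',s['wrist_force'].round(1),'w',round(s['grip_width'],4))
    print('shift units',((np.array(pos)-s['eef_pos'])/.25).round(3),'turn units',(rv/np.pi).round(4),'deg',np.degrees(np.linalg.norm(rv)).round(1))
E
python3 -c "
from h import *
goal((.44,.31,.33),15.2,50)"
```

```text
time_s: 0.6
eef_pos: [0.2706, -0.5905, 0.4158]
orientation: [0.977, 0.213, -0.0, -0.0]
wrist_force: [1.4, -0.2, 0.3]
grip_width: 0.0559
gripper_force: 0.0
time_s: 1.1
eef_pos: [0.3712, -0.389, 0.4143]
orientation: [0.842, 0.539, -0.0, -0.0]
wrist_force: [0.8, 0.4, -0.1]
grip_width: 0.0552
gripper_force: 0.0
time_s: 1.6
eef_pos: [0.4711, -0.1891, 0.4144]
orientation: [0.605, 0.796, -0.0, -0.0]
wrist_force: [0.6, -0.1, 0.0]
grip_width: 0.0551
gripper_force: 0.0
time_s: 2.1
eef_pos: [0.4702, 0.0358, 0.4145]
orientation: [0.607, 0.795, -0.0, 0.0]
wrist_force: [0.5, -1.0, 0.4]
grip_width: 0.055
gripper_force: 0.0
t 2.1 pos [0.4702 0.0358 0.4145] q [ 0.48  0.05 -0.64  1.7   0.03  1.4   0.1 ] F [ 0.5 -1.   0.4] w 0.055
shift units [-0.121  1.097 -0.338] turn units [ 7.31e-02 -2.68e-01 -2.00e-04] deg 50.0
```

```bash
python3 -m jog '[[-0.012,0.11,-0.034,0.0073,-0.0268,0,0.6],[-0.012,0.11,-0.034,0.0073,-0.0268,0,0.6],[-0.012,0.11,-0.034,0.0073,-0.0268,0,0.6],[-0.012,0.11,-0.034,0.0073,-0.0268,0,0.6],[-0.012,0.11,-0.034,0.0073,-0.0268,0,0.6]]'
python3 -m jog '[[-0.012,0.11,-0.034,0.0073,-0.0268,0,0.6],[-0.012,0.11,-0.034,0.0073,-0.0268,0,0.6],[-0.012,0.11,-0.034,0.0073,-0.0268,0,0.6],[-0.012,0.11,-0.034,0.0073,-0.0268,0,0.6],[-0.012,0.11,-0.034,0.0073,-0.0268,0,0.6]]'
python3 -c "
from h import *
goal((.44,.31,.33),15.2,50)
s=bot.get_state(); im=optics.capture('wrist'); cv2.imwrite('pics/w1.png',im[:,:,::-1])
print(proj(cam('wrist',s),[[.5517,.3658,.207],[.536,.424,.207],[.5677,.3076,.207]]))"
```

```text
time_s: 2.6
eef_pos: [0.4554, 0.1725, 0.3718]
orientation: [0.592, 0.776, 0.173, 0.133]
wrist_force: [0.7, -0.1, 0.2]
grip_width: 0.0553
gripper_force: 0.0
time_s: 3.1
eef_pos: [0.4441, 0.2851, 0.3351]
orientation: [0.56, 0.729, 0.308, 0.246]
wrist_force: [0.3, -1.6, -0.5]
grip_width: 0.0552
gripper_force: 0.0
t 3.1 pos [0.4441 0.2851 0.3351] q [ 0.48 -0.3  -1.14  2.26  0.3   0.29 -0.75] F [ 0.3 -1.6 -0.5] w 0.0552
shift units [-0.017  0.1   -0.02 ] turn units [ 0.0092 -0.0179  0.0036] deg 3.7
[[274.25508995 138.15446821]
 [274.18316622  77.4479723 ]
 [274.49607187 192.43980038]]
```

View pics/w1.png

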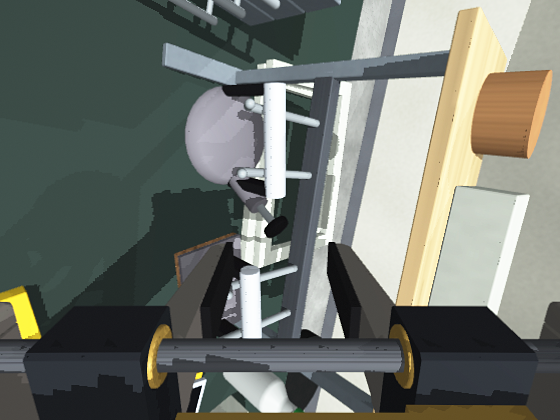

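The wrist view shows the bar upright at column ~274, rows 83–198. The plunger head is at (275,227), the prongs at rows ~104 and ~174, and the shelf far to the right. Next I'll go to the pregrasp point.

```bash
python3 -m jog '[[0.03,0.04,-0.05,0.0018,-0.0036,0.0007,0.6],[0.03,0.04,-0.05,0.0018,-0.0036,0.0007,0.6],[0.03,0.04,-0.05,0.0018,-0.0036,0.0007,0.6],[0.03,0.04,-0.05,0.0018,-0.0036,0.0007,0.6],[0.02,0.04,-0.05,0.0018,-0.0036,0.0007,0.6]]' | head -2
cat >> h.py <<'E'
def wbar(name,z=.207,box=(60,240,230,330)):
    s=bot.get_state(); im=optics.capture('wrist'); cv2.imwrite('pics/'+name,im[:,:,::-1]); C=cam('wrist',s)
    r0,r1,c0,c1=box; m=np.zeros(im.shape[:2],np.uint8); m[r0:r1,c0:c1]=im[r0:r1,c0:c1].min(2)>175
    m=cv2.morphologyEx(m,cv2.MORPH_OPEN,np.ones((11,11)))
    cs,_=cv2.findContours(m,cv2.RETR_EXTERNAL,cv2.CHAIN_APPROX_NONE); c=max(cs,key=cv2.contourArea); r=cv2.minAreaRect(c); b=cv2.boxPoints(r)
    P=onplane(C,b,z); print(r,P.mean(0).round(4)); print(P.round(4))
    print('proj',proj(C,[[.5517,.3658,.207]]).round(1))
E
python3 -c "
from h import *
goal((.479,.338,.272),15.2,50)
wbar('w2.png')"
```

```text
time_s: 3.65
eef_pos: [0.4633, 0.3198, 0.3008]
t 3.65 pos [0.4633 0.3198 0.3008] q [ 0.89 -0.31 -1.57  2.27  0.78  0.15 -1.29] F [ 0.8  0.6 -0.5] w 0.0552
shift units [ 0.063  0.073 -0.115] turn units [ 0.0016 -0.0026  0.0038] deg 0.9
((273.0, 175.5), (121.0, 22.0), 90.0) [0.555  0.3611 0.207 ]
[[0.5254 0.4158 0.207 ]
 [0.555  0.423  0.207 ]
 [0.5877 0.3019 0.207 ]
 [0.552  0.3037 0.207 ]]
proj [[272.  173.9]]
```

View pics/w2.png

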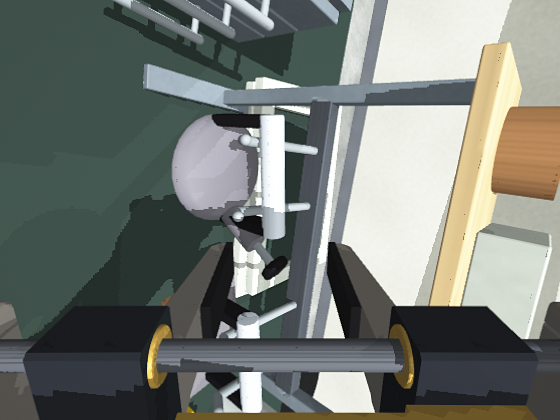

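The bar measures at (0.555, 0.361), yaw ~15 degrees. But joints 2, 3 and 6 are at their limits: the elbow has drifted in the redundancy. I'll fit a kinematic model from the states so I can plan a route with the elbow in a better position.

```bash
cat > kin.py <<'E'
import numpy as np
from scipy.spatial.transform import Rotation as Ro
from scipy.optimize import least_squares
AX=dict(x=0,y=1,z=2)
def T(R=np.eye(3),p=(0,0,0)):
    M=np.eye(4); M[:3,:3]=R; M[:3,3]=p; return M
def rot(a,q): return T(Ro.from_euler(a,q).as_matrix())
def fk(q,p,s):
    H,L1,L2,L3,a,b,o1,o7=p
    return (rot('z',s[0]*q[0]+o1)@T(p=(0,0,H))@rot('y',q[1])@rot('z',s[1]*q[2])@T(p=(a,0,L1))@rot('y',q[3])@T(p=(-a,0,0))
      @rot('z',s[2]*q[4])@T(p=(0,0,L2))@rot('y',q[5])@T(p=(b,0,0))@rot('z',s[3]*q[6]+o7)@T(p=(0,0,L3)))
E
python3 - <<'E'
from kin import *; import itertools
D=[([1.098,.468,-.012,1.603,.006,1.071,-.056],(.2706,-.5905,.2137),(.977,.2132,0,-.0007)),
([.48,.05,-.64,1.70,.03,1.40,.10],(.4702,.0358,.4145),(.607,.795,0,0)),
([.48,-.30,-1.14,2.26,.30,.29,-.75],(.4441,.2851,.3351),(.56,.729,.308,.246))]
from bench import bot; s=bot.get_state(); D.append((s['qpos'],s['eef_pos'],s['orientation']))
best=[]
for sg in itertools.product((1,-1),repeat=4):
  for o7 in (0,1.57,3.14,-1.57):
    def f(p):
        r=[]
        for q,x,o in D:
            M=fk(q,p,sg); r+=list((M[:3,3]-x)); r+=list(.3*(Ro.from_quat(o).inv()*Ro.from_matrix(M[:3,:3])).as_rotvec())
        return r
    R=least_squares(f,[.33,.4,.4,.25,0,0.05,0,o7],max_nfev=60); best.append((R.cost,sg,R.x))
best.sort(key=lambda b:b[0])
for b in best[:3]: print(b[0],b[1],b[2].round(3))
E
```

```text
0.00015006216162889244 (-1, -1, -1, -1) [ 0.277  0.564  0.466  0.333 -0.018 -0.01  -0.045  1.531]
0.00015006216162889266 (-1, -1, -1, -1) [ 0.277  0.564  0.466  0.333 -0.018 -0.01  -0.045  1.531]
0.00015006216162889287 (-1, -1, -1, -1) [ 0.277  0.564  0.466  0.333 -0.018 -0.01  -0.045  1.531]
```

```bash
cat >> kin.py <<'E'
P=np.array([.277,.564,.466,.333,-.018,-.010,-.045,1.531]); S=(-1,-1,-1,-1)
LO=np.array([-2.53,-.31,-1.57,.28,-1.29,.15,-2.92]); HI=np.array([2.53,2.02,1.55,2.44,4.43,1.84,2.92])
def Rt(yaw,al):
    y,a=np.radians([yaw,al]); h=np.array([np.cos(y),np.sin(y),0]); k=np.array([0,0,1.])
    return np.c_[np.array([-h[1],h[0],0]), np.cos(a)*h+np.sin(a)*k, np.sin(a)*h-np.cos(a)*k]
def err(q,x,R):
    M=fk(q,P,S); return np.r_[M[:3,3]-x,.3*(Ro.from_matrix(M[:3,:3]@R.T)).as_rotvec()]
def ik(x,R,q0,w=1e-3,qref=None):
    qr=q0 if qref is None else qref
    r=least_squares(lambda q:np.r_[err(q,x,R),w*(q-qr)],np.clip(q0,LO+1e-6,HI-1e-6),bounds=(LO,HI)); return r.x,np.linalg.norm(err(r.x,x,R))
E
python3 - <<'E'
from kin import *
G=np.array([.556,.354,.207]); 
for al in (40,50):
  for nm,B,yaw in (("pre",G,15.2),("grasp",G,15.2),("lift",G+[-.1,-.03,.08],15.2),("lift2",G+[-.1,-.1,.2],15.2),("place",np.array([.55,-.2,.117]),-6.2)):
    R=Rt(yaw,al); x=B+R[:,2]*(.019-(.12 if nm=="pre" else 0))
    for q3 in (-.8,-.4,0,.4,.8):
        az=np.arctan2(x[1],x[0]); q0=np.array([-az+(-q3),.3,q3,2.0,0,.5,0])
        q,e=ik(x,R,q0,1e-3)
        if e<.003: print(al,nm,q3,q.round(2),e.round(4))
E
```

```text
40 pre -0.8 [-0.19  0.13 -0.67  2.13  1.02  0.48 -1.38] 0.0
40 pre -0.4 [-0.52  0.11 -0.3   2.13  0.94  0.43 -1.32] 0.0
40 pre 0 [-0.92  0.1   0.12  2.14  0.85  0.39 -1.24] 0.0
40 pre 0.4 [-1.89  0.26  1.25  2.14  0.08  0.26 -0.54] 0.0
40 pre 0.8 [-1.93  0.3   1.31  2.14 -0.09  0.26 -0.38] 0.0
40 grasp -0.8 [-0.18  0.42 -0.69  2.08  1.54  0.53 -1.8 ] 0.0
40 grasp -0.4 [-1.    0.37  0.34  2.08  1.16  0.15 -1.56] 0.0001
40 grasp 0 [-1.    0.37  0.34  2.08  1.16  0.15 -1.56] 0.0001
40 grasp 0.4 [-1.    0.37  0.34  2.08  1.16  0.15 -1.56] 0.0001
40 grasp 0.8 [-1.47  0.52  0.94  2.08 -1.16  0.15  0.64] 0.0001
40 lift -0.8 [-0.16  0.1  -0.72  2.19  1.06  0.47 -1.46] 0.0
40 lift -0.4 [-0.49  0.08 -0.36  2.19  1.01  0.43 -1.41] 0.0
40 lift 0 [-0.88  0.08  0.05  2.2   0.95  0.4  -1.36] 0.0
40 lift 0.4 [-1.35  0.09  0.56  2.2   0.86  0.36 -1.28] 0.0
40 lift 0.8 [-2.05  0.31  1.41  2.2  -0.14  0.24 -0.35] 0.0
40 lift2 -0.8 [ 0.31 -0.25 -0.82  2.11 -0.05  0.52 -0.26] 0.0
40 lift2 -0.4 [ 0.01 -0.19 -0.6   2.11  0.17  0.53 -0.46] 0.0
40 lift2 0 [-0.39 -0.16 -0.26  2.1   0.35  0.55 -0.63] 0.0
40 li
[... 767 characters left out ...]
2.04  0.52 -2.36] 0.0001
50 lift -0.8 [ 0.01  0.15 -0.97  2.29  1.63  0.57 -2.04] 0.0
50 lift -0.4 [-0.36  0.1  -0.56  2.29  1.62  0.49 -2.05] 0.0
50 lift 0 [-0.75  0.09 -0.14  2.29  1.62  0.44 -2.05] 0.0001
50 lift 0.4 [-1.14  0.09  0.27  2.29  1.61  0.4  -2.05] 0.0001
50 lift 0.8 [-1.52  0.11  0.69  2.29  1.61  0.35 -2.06] 0.0001
50 lift2 -0.8 [ 0.32 -0.31 -0.83  2.22 -0.05  0.28 -0.28] 0.0
50 lift2 -0.4 [ 0.25 -0.29 -0.79  2.22  0.08  0.28 -0.4 ] 0.0
50 lift2 0 [ 0.04 -0.24 -0.63  2.22  0.38  0.3  -0.68] 0.0
50 lift2 0.4 [-0.6  -0.19 -0.11  2.22  0.81  0.4  -1.09] 0.0
50 lift2 0.8 [-1.05 -0.19  0.27  2.21  0.97  0.48 -1.23] 0.0
50 place -0.8 [ 1.43  1.34 -1.54  2.38  2.29  1.01 -1.37] 0.0
```

```bash
cat >> kin.py <<'E'
def sim(q,rows,n=1):
    """walk rows (shift,turn units) with nearest-joint IK"""
    M=fk(q,P,S); x=M[:3,3].copy(); R=M[:3,:3].copy(); e=0
    for r in rows:
        x=x+.25*np.array(r[:3]); R=Ro.from_rotvec(np.pi*np.array(r[3:6])).as_matrix()@R
        q,e=ik(x,R,q,1e-3)
    return q,e
def best(x,R,n=25,seed=0):
    rng=np.random.default_rng(seed); out=None; mid=(LO+HI)/2
    for _ in range(n):
        q,e=ik(x,R,rng.uniform(LO,HI),1e-4)
        if e<1e-3:
            m=np.minimum(q-LO,HI-q).min()
            if out is None or m>out[0]: out=(m,q)
    return out
E
python3 - <<'E'
from kin import *
q=np.array([1.098,.468,-.012,1.603,.006,1.071,-.056])
q,e=sim(q,[[0,0,.16,0,0,0]]*5+[[.08,.16,0,0,0,.0448]]*10+[[0,.18,0,0,0,0]]*5); print(q.round(2),e)
q,e=sim(q,[[-.012,.11,-.034,.0073,-.0268,0]]*10); print(q.round(2),e)
G=np.array([.556,.354,.207]); Lp=np.array([.55,-.2,.117])
for al in (0,10,20,30,40,45):
    for nm,B,yaw in (("grasp",G,15),("place",Lp,-6),("placehi",Lp+[0,0,.1],-6)):
        R=Rt(yaw,al); o=best(B+R[:,2]*.019,R); print(al,nm,None if o is None else (o[0].round(2),o[1].round(2)))
E
```

```text
[ 0.47  0.06 -0.63  1.68  0.03  1.41  0.1 ] 7.243771056410529e-07
[ 0.58 -0.31 -1.26  2.29  0.41  0.16 -0.9 ] 3.541671052213258e-05
0 grasp (np.float64(0.81), array([-0.62,  0.51,  0.01,  1.6 , -0.01,  1.03, -0.34]))
0 place (np.float64(0.59), array([ 0.94,  0.7 , -0.93,  1.85,  0.69,  0.95, -0.4 ]))
0 placehi (np.float64(0.67), array([ 0.81,  0.47, -0.69,  1.77,  0.35,  1.03, -0.11]))
10 grasp (np.float64(0.71), array([-0.06,  0.57, -0.83,  1.73,  0.62,  0.93, -0.87]))
10 place (np.float64(0.47), array([ 1.05,  0.69, -1.01,  1.97,  0.85,  0.76, -0.52]))
10 placehi (np.float64(0.55), array([-0.12,  0.36,  0.57,  1.89, -0.35,  0.8 ,  0.53]))
20 grasp (np.float64(0.58), array([-0.  ,  0.54, -0.91,  1.86,  0.86,  0.79, -1.09]))
20 place (np.float64(0.35), array([ 1.08,  0.62, -0.96,  2.09,  1.  ,  0.5 , -0.64]))
20 placehi (np.float64(0.43), array([ 1.23,  0.48, -1.13,  2.01,  0.66,  0.65, -0.36]))
30 grasp (np.float64(0.47), array([-0.07,  0.47, -0.81,  1.97,  1.12,  0.62, -1.36]))
30 place (np.float64(0.18), array([ 1.14,  0.63, -0.97,  2.19,  1.52,  0.33, -1.11]))
30 placehi (np.float64(0.31), array([ 1.36,  0.51, -1.25,  2.13,  0.95,  0.46, -0.61]))
40 grasp (np.float64(0.36), array([-0.04,  0.49, -0.89,  2.08,  1.58,  0.64, -1.8 ]))
40 place (np.float64(0.16), array([ 1.21,  0.69, -1.02,  2.28,  2.29,  0.38, -1.8 ]))
40 placehi (np.float64(0.04), array([ 1.36,  0.45, -1.15,  2.23,  1.47,  0.19, -1.1 ]))
45 grasp (np.float64(0.31), array([-0.17,  0.44, -0.72,  2.13,  1.78,  0.59, -2.04]))
45 place (np.float64(0.12), array([ 1.11,  0.63, -0.84,  2.32,  2.85,  0.39, -2.38]))
45 placehi (np.float64(0.17), array([ 1.46,  0.59, -1.32,  2.27,  1.95,  0.33, -1.5 ]))
```

```bash
cat >> kin.py <<'E'
def walk(q,way,step=.03,v=True):
    """way: list of (TCP pos, yaw, lean)"""
    from scipy.spatial.transform import Slerp
    for x1,yaw,al in way:
        M=fk(q,P,S); x0=M[:3,3]; R1=Rt(yaw,al); K=Ro.from_matrix([M[:3,:3],R1]); sl=Slerp([0,1],K)
        ang=(K[1]*K[0].inv()).magnitude(); n=int(max(np.linalg.norm(x1-x0)/step,ang/.1,1)+1); em=0
        for i in range(1,n+1):
            q,e=ik(x0+(x1-x0)*i/n,sl(i/n).as_matrix(),q,1e-3); em=max(e,em)
        if v: print(np.round(x1,3),yaw,al,'->',q.round(2),'err',round(em,4),'margin',np.minimum(q-LO,HI-q).min().round(2))
    return q
E
python3 - <<'E'
from kin import *
from bench import bot
q0=bot.get_state()['qpos']; G=np.array([.556,.354,.207])
def tcp(B,yaw,al,back): R=Rt(yaw,al); return B+R[:,2]*(.019-back)
for al in (42,45):
    print('direct'); walk(q0,[(tcp(G,15,al,.10),15,al),(tcp(G,15,al,0),15,al)])
    print('via down'); walk(q0,[(np.array([.45,.2,.36]),15,20),(np.array([.47,.25,.33]),15,0),(tcp(G,15,al,.10),15,al),(tcp(G,15,al,0),15,al)])
    print('via down low'); walk(q0,[(np.array([.45,.2,.36]),15,20),(np.array([.48,.25,.2]),15,0),(tcp(G,15,al,.10),15,al),(tcp(G,15,al,0),15,al)])
E
```

```text
direct
[0.504 0.34  0.267] 15 42 -> [ 1.   -0.31 -1.57  2.2  -0.45  0.24 -0.  ] err 0.047 margin 0.0
[0.568 0.357 0.193] 15 42 -> [ 1.1  -0.31 -1.57  2.23 -0.94  0.26  0.55] err 0.1398 margin 0.0
via down
[0.45 0.2  0.36] 15 20 -> [ 0.28 -0.11 -0.72  1.98 -0.03  0.9  -0.16] err 0.0 margin 0.2
[0.47 0.25 0.33] 15 0 -> [ 0.1   0.25 -0.77  1.72  0.18  1.25 -0.45] err 0.0 margin 0.56
[0.504 0.34  0.267] 15 42 -> [-0.26  0.17 -0.61  2.16  1.23  0.46 -1.59] err 0.0 margin 0.28
[0.568 0.357 0.193] 15 42 -> [-0.31  0.39 -0.52  2.1   1.62  0.47 -1.91] err 0.0 margin 0.32
via down low
[0.45 0.2  0.36] 15 20 -> [ 0.28 -0.11 -0.72  1.98 -0.03  0.9  -0.16] err 0.0 margin 0.2
[0.48 0.25 0.2 ] 15 0 -> [ 0.02  0.4  -0.71  1.87  0.3   0.99 -0.55] err 0.0 margin 0.57
[0.504 0.34  0.267] 15 42 -> [-0.34  0.16 -0.51  2.16  1.21  0.44 -1.58] err 0.0 margin 0.28
[0.568 0.357 0.193] 15 42 -> [-0.38  0.38 -0.43  2.1   1.61  0.43 -1.91] err 0.0 margin 0.28
direct
[0.501 0.339 0.264] 15 45 -> [ 0.98 -0.31 -1.57  2.24 -0.43  0.17 -0.03] err 0.0473 margin 0.0
[0.569 0.357 0.194] 15 45 -> [ 1.09 -0.31 -1.57  2.25 -1.07  0.22  0.68] err 0.1401 margin 0.0
via down
[0.45 0.2  0.36] 15 20 -> [ 0.28 -0.11 -0.72  1.98 -0.03  0.9  -0.16] err 0.0 margin 0.2
[0.47 0.25 0.33] 15 0 -> [ 0.1   0.25 -0.77  1.72  0.18  1.25 -0.45] err 0.0 margin 0.56
[0.501 0.339 0.264] 15 45 -> [-0.26  0.17 -0.62  2.19  1.42  0.47 -1.8 ] err 0.0 margin 0.25
[0.569 0.357 0.194] 15 45 -> [-0.28  0.41 -0.57  2.13  1.78  0.52 -2.06] err 0.0 margin 0.31
via down low
[0.45 0.2  0.36] 15 20 -> [ 0.28 -0.11 -0.72  1.98 -0.03  0.9  -0.16] err 0.0 margin 0.2
[0.48 0.25 0.2 ] 15 0 -> [ 0.02  0.4  -0.71  1.87  0.3   0.99 -0.55] err 0.0 margin 0.57
[0.501 0.339 0.264] 15 45 -> [-0.36  0.16 -0.51  2.19  1.41  0.45 -1.79] err 0.0 margin 0.25
[0.569 0.357 0.194] 15 45 -> [-0.36  0.39 -0.47  2.13  1.78  0.48 -2.08] err 0.0 margin 0.31
```

```bash
python3 - <<'E'
from h import *; from kin import *
goal((.45,.2,.36),15,20)
q0=bot.get_state()['qpos']; G=np.array([.556,.354,.207])
def tcp(B,yaw,al,back): R=Rt(yaw,al); return B+R[:,2]*(.019-back)
walk(q0,[(np.array([.45,.2,.36]),15,20),(np.array([.43,.23,.32]),15,0),(tcp(G,15,45,.10),15,45),(tcp(G,15,45,0),15,45)])
E
```

```text
t 3.7 pos [0.4619 0.3209 0.3002] q [ 0.88 -0.31 -1.57  2.27  0.79  0.15 -1.29] F [-1.1 -0.  -0.7] w 0.0555
shift units [-0.048 -0.484  0.239] turn units [-0.0411  0.1584  0.0016] deg 29.5
[0.45 0.2  0.36] 15 20 -> [ 0.28 -0.11 -0.72  1.98 -0.03  0.9  -0.16] err 0.0 margin 0.2
[0.43 0.23 0.32] 15 0 -> [ 0.16  0.16 -0.79  1.82  0.12  1.21 -0.4 ] err 0.0 margin 0.47
[0.501 0.339 0.264] 15 45 -> [-0.23  0.18 -0.66  2.19  1.43  0.48 -1.8 ] err 0.0 margin 0.25
[0.569 0.357 0.194] 15 45 -> [-0.25  0.42 -0.61  2.13  1.78  0.54 -2.06] err 0.0 margin 0.31
```

```bash
python3 -m jog '[[-0.01,-0.097,0.048,-0.0082,0.0317,0,0.6],[-0.01,-0.097,0.048,-0.0082,0.0317,0,0.6],[-0.01,-0.097,0.048,-0.0082,0.0317,0,0.6],[-0.01,-0.097,0.048,-0.0082,0.0317,0,0.6],[-0.01,-0.097,0.048,-0.0082,0.0317,0,0.6]]' | head -2
python3 -m jog '[[-0.016,0.024,-0.032,-0.0058,0.0215,0,0.6],[-0.016,0.024,-0.032,-0.0058,0.0215,0,0.6],[-0.016,0.024,-0.032,-0.0058,0.0215,0,0.6],[-0.016,0.024,-0.032,-0.0058,0.0215,0,0.6],[-0.016,0.024,-0.032,-0.0058,0.0215,0,0.6]]' | head -2
python3 -c "
from h import *
goal((.501,.339,.264),15,45)"
```

```text
time_s: 4.2
eef_pos: [0.4565, 0.2368, 0.3567]
time_s: 4.7
eef_pos: [0.4377, 0.2668, 0.3173]
t 4.7 pos [0.4377 0.2668 0.3173] q [ 0.05  0.09 -0.75  1.91  0.19  1.   -0.54] F [ 0.2 -0.6  1. ] w 0.0552
shift units [ 0.253  0.289 -0.213] turn units [ 0.0512 -0.1775  0.0062] deg 33.3
```

```bash
python3 -m jog '[[0.05,0.058,-0.043,0.0102,-0.0355,0.0012,0.6],[0.05,0.058,-0.043,0.0102,-0.0355,0.0012,0.6],[0.05,0.058,-0.043,0.0102,-0.0355,0.0012,0.6],[0.05,0.058,-0.043,0.0102,-0.0355,0.0012,0.6],[0.05,0.058,-0.043,0.0102,-0.0355,0.0012,0.6]]' | head -2
python3 -c "
from h import *
goal((.501,.339,.264),15,45)
wbar('w3.png')"
```

```text
time_s: 5.2
eef_pos: [0.4938, 0.3198, 0.2719]
t 5.2 pos [0.4938 0.3198 0.2719] q [-0.18  0.12 -0.69  2.16  1.06  0.54 -1.44] F [ 1.3 -0.7  0.3] w 0.0553
shift units [ 0.029  0.077 -0.031] turn units [ 0.013  -0.0271  0.0076] deg 5.6
((297.0, 167.0), (144.0, 32.0), 90.0) [0.5569 0.3665 0.207 ]
[[0.5235 0.4214 0.207 ]
 [0.5561 0.4302 0.207 ]
 [0.5947 0.3066 0.207 ]
 [0.5534 0.3077 0.207 ]]
proj [[293.1 172.7]]
```

View pics/w3.png

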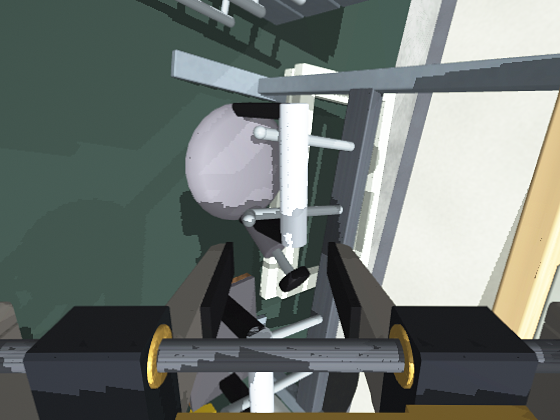

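The bar spans rows 103–247 at columns 280–309, centre about (294.5,175). It lines up between the open fingers, with the prongs at rows ~137 and ~213.

```bash
python3 -c "
from h import *
s=bot.get_state(); C=cam('wrist',s)
P=onplane(C,[[294.5,175],[293,103],[296,247]],.207); print(P.round(4), np.degrees(np.arctan2(P[2,0]-P[1,0],P[1,1]-P[2,1])))
B=P[0]+np.r_[.002,-.006,0]; print(B)
import kin
R=kin.Rt(15,45)
for b in (.10,.05,0): goal(B+R[:,2]*(.019-b),15,45)
"
```

```text
[[0.5512 0.3641 0.207 ]
 [0.5343 0.4183 0.207 ]
 [0.5712 0.3002 0.207 ]] 17.374846899030757
[0.55323387 0.35809044 0.207     ]
t 5.25 pos [0.4932 0.3197 0.2698] q [-0.18  0.12 -0.69  2.17  1.07  0.54 -1.46] F [-1.1  1.  -2.3] w 0.055
shift units [ 0.019  0.094 -0.022] turn units [ 0.0131 -0.027   0.0075] deg 5.6
t 5.25 pos [0.4932 0.3197 0.2698] q [-0.18  0.12 -0.69  2.17  1.07  0.54 -1.46] F [-1.1  1.  -2.3] w 0.055
shift units [ 0.155  0.131 -0.163] turn units [ 0.0131 -0.027   0.0075] deg 5.6
t 5.25 pos [0.4932 0.3197 0.2698] q [-0.18  0.12 -0.69  2.17  1.07  0.54 -1.46] F [-1.1  1.  -2.3] w 0.055
shift units [ 0.292  0.168 -0.305] turn units [ 0.0131 -0.027   0.0075] deg 5.6
```

```bash
python3 -m jog '[[0.005,0.03,-0.006,0.004,-0.008,0.002,0.6],[0.005,0.03,-0.006,0.004,-0.008,0.002,0.6],[0.005,0.03,-0.006,0.004,-0.008,0.002,0.6],[0.004,0.004,-0.004,0.001,-0.003,0.001,0.6],[0,0,0,0,0,0,0.6]]' | head -2
python3 -c "
from h import *; import kin
R=kin.Rt(15,45); B=np.r_[.5535,.3585,.207]
for b in (.10,0): goal(B+R[:,2]*(.019-b),15,45)
"
```

```text
time_s: 5.75
eef_pos: [0.4988, 0.3427, 0.2667]
t 5.75 pos [0.4988 0.3427 0.2667] q [-0.25  0.15 -0.67  2.2   1.35  0.53 -1.76] F [ 0.6 -0.3  0.3] w 0.0552
shift units [-0.003  0.004 -0.01 ] turn units [ 0.0005 -0.0009  0.001 ] deg 0.3
t 5.75 pos [0.4988 0.3427 0.2667] q [-0.25  0.15 -0.67  2.2   1.35  0.53 -1.76] F [ 0.6 -0.3  0.3] w 0.0552
shift units [ 0.271  0.077 -0.292] turn units [ 0.0005 -0.0009  0.001 ] deg 0.3
```

Aligned. I'll advance along the tool axis.

```bash
python3 -m jog '[[0.054,0.015,-0.058,0,0,0,0.6],[0.054,0.015,-0.058,0,0,0,0.6],[0.054,0.015,-0.058,0,0,0,0.6],[0.054,0.015,-0.058,0,0,0,0.6],[0.054,0.015,-0.058,0,0,0,0.6]]' | tail -3
python3 -m jog '[[0,0,0,0,0,0,0.6],[0,0,0,0,0,0,0.6],[0,0,0,0,0,0,0.6],[0,0,0,0,0,0,0.6],[0,0,0,0,0,0,0.6]]' | tail -3
python3 -c "
from h import *; import kin
R=kin.Rt(15,45); B=np.r_[.5535,.3585,.207]
goal(B+R[:,2]*(.019),15,45)
cv2.imwrite('pics/w4.png',optics.capture('wrist')[:,:,::-1])
"
```

```text
wrist_force: [0.4, 0.2, 0.4]
grip_width: 0.0551
gripper_force: 0.0
wrist_force: [-1.1, -0.2, 0.7]
grip_width: 0.0554
gripper_force: 0.0
t 6.75 pos [0.5663 0.3625 0.196 ] q [-0.29  0.39 -0.59  2.13  1.71  0.57 -2.01] F [-1.1 -0.2  0.7] w 0.0554
shift units [ 0.001 -0.002 -0.01 ] turn units [-0.0006  0.0003  0.0007] deg 0.2
```

View pics/w4.png

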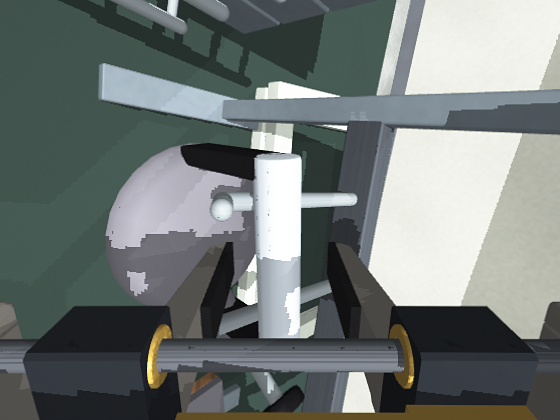

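The bar (cols 255–301) sits centred between the fingers (inner faces ~233 and ~328), with the prong to the side. Next: close, then retreat along the tool axis, up and forward.

```bash
python3 -m jog '[[0,0,0,0,0,0,0.1],[0,0,0,0,0,0,0.1],[0,0,0,0,0,0,0.1],[0,0,0,0,0,0,0.1],[0,0,0,0,0,0,0.1]]' 40
python3 -m jog '[[0,0,0,0,0,0,0.1],[0,0,0,0,0,0,0.1],[-0.01,-0.003,0.012,0,0,0,0.1],[-0.015,-0.004,0.02,0,0,0,0.1],[-0.015,-0.004,0.02,0,0,0,0.1]]'
```

```text
time_s: 7.3
eef_pos: [0.5663, 0.3623, 0.1948]
orientation: [0.564, 0.732, 0.304, 0.233]
wrist_force: [-0.5, -0.9, -0.3]
grip_width: 0.023
gripper_force: 40.0
time_s: 7.8
eef_pos: [0.5554, 0.3591, 0.2072]
orientation: [0.564, 0.732, 0.303, 0.232]
wrist_force: [-0.0, 0.3, -5.2]
grip_width: 0.023
gripper_force: 40.0
```

Gripped, with the weight on the arm. The pad must not come up under the prongs (only 41 mm free), so I'll lift ~27 mm in all and pull straight out along the rack's -x. First I'll simulate the route through to the panel.

```bash
python3 - <<'E'
from h import *; from kin import *
s=bot.get_state(); q0=s['qpos']; x=s['eef_pos']
a=x+np.r_[-.012,-.003,.0145]; b=a+.13*np.r_[-.998,-.063,0]
for al in (45,35,30):
  for hi in (.30,.36):
    print(al,hi)
    walk(q0,[(a,15,45),(b,15,45),(np.r_[b[:2]+[.0,-.05],hi],15,al),(np.r_[.50,.05,hi],5,al),(np.r_[.52,-.20,hi],-6,al),(np.r_[.5525,-.2025,.117]+Rt(-6,al)[:,2]*.019,-6,al)])
E
```

```text
45 0.3
[0.543 0.356 0.222] 15 45 -> [-0.27  0.33 -0.61  2.15  1.65  0.52 -1.97] err 0.0 margin 0.29
[0.414 0.348 0.222] 15 45 -> [-0.38  0.19 -0.71  2.33  1.56  0.61 -2.12] err 0.0 margin 0.11
[0.414 0.298 0.3  ] 15 45 -> [-0.3  -0.09 -0.58  2.31  1.05  0.41 -1.51] err 0.0 margin 0.13
[0.5  0.05 0.3 ] 5 45 -> [-0.67 -0.15  0.48  2.37  0.7   0.15 -0.73] err 0.0 margin 0.0
[ 0.52 -0.2   0.3 ] -6 45 -> [-1.18 -0.31  1.46  2.26  0.46  0.16 -0.13] err 0.0 margin 0.0
[ 0.566 -0.204  0.104] -6 45 -> [-1.38 -0.31  1.55  2.41  1.69  0.24 -1.44] err 0.16 margin 0.0
45 0.36
[0.543 0.356 0.222] 15 45 -> [-0.27  0.33 -0.61  2.15  1.65  0.52 -1.97] err 0.0 margin 0.29
[0.414 0.348 0.222] 15 45 -> [-0.38  0.19 -0.71  2.33  1.56  0.61 -2.12] err 0.0 margin 0.11
[0.414 0.298 0.36 ] 15 45 -> [-0.4  -0.18 -0.45  2.23  0.71  0.49 -1.15] err 0.0 margin 0.13
[0.5  0.05 0.36] 5 45 -> [-0.52 -0.24  0.3   2.28  0.38  0.32 -0.42] err 0.0 margin 0.07
[ 0.52 -0.2   0.36] -6 45 -> [-0.89 -0.29  1.16  2.18  0.19  0.32  0.1 ] err 0.0 margin 0.02
[ 0.566 -0.204  0.104] -6 45 -> [-1.38 -0.31  1.55  2.41  1.69  0.24 
[... 1591 characters left out ...]
36  0.56  0.59] err 0.0 margin 0.34
[ 0.562 -0.203  0.101] -6 30 -> [ 0.39  0.42 -0.03  2.18 -1.29  0.15  1.52] err 0.0017 margin 0.0
30 0.36
[0.543 0.356 0.222] 15 45 -> [-0.27  0.33 -0.61  2.15  1.65  0.52 -1.97] err 0.0 margin 0.29
[0.414 0.348 0.222] 15 45 -> [-0.38  0.19 -0.71  2.33  1.56  0.61 -2.12] err 0.0 margin 0.11
[0.414 0.298 0.36 ] 15 30 -> [-0.3  -0.12 -0.48  2.06  0.27  0.73 -0.68] err 0.0 margin 0.19
[0.5  0.05 0.36] 5 30 -> [-0.15 -0.14  0.    2.09  0.01  0.67 -0.07] err 0.0 margin 0.17
[ 0.52 -0.2   0.36] -6 30 -> [ 0.03 -0.03  0.38  1.99 -0.26  0.7   0.48] err 0.0 margin 0.28
[ 0.562 -0.203  0.101] -6 30 -> [ 0.39  0.42 -0.03  2.18 -1.29  0.15  1.52] err 0.0017 margin 0.0
```

```bash
python3 -m jog '[[-0.024,-0.006,0.03,0,0,0,0.1],[-0.024,-0.006,0.03,0,0,0,0.1],[0,0,0,0,0,0,0.1],[-0.04,-0.0025,0,0,0,0,0.1],[-0.06,-0.004,0,0,0,0,0.1]]'
python3 -m jog '[[-0.08,-0.005,0,0,0,0,0.1],[-0.08,-0.005,0,0,0,0,0.1],[-0.08,-0.005,0,0,0,0,0.1],[-0.08,-0.005,0,0,0,0,0.1],[-0.08,-0.005,0,0,0,0,0.1]]'
python3 -c "
from h import *
goal((.414,.348,.222),15,45)
cv2.imwrite('pics/top2.png',cv2.resize(optics.capture('top')[120:260,60:260,::-1],None,fx=3,fy=3))
"
```

```text
time_s: 8.3
eef_pos: [0.5189, 0.3544, 0.2225]
orientation: [0.564, 0.732, 0.303, 0.233]
wrist_force: [0.0, 0.5, -5.7]
grip_width: 0.0232
gripper_force: 40.0
time_s: 8.8
eef_pos: [0.4176, 0.3487, 0.2231]
orientation: [0.563, 0.732, 0.304, 0.233]
wrist_force: [-0.9, -0.3, -5.5]
grip_width: 0.0229
gripper_force: 40.0
t 8.8 pos [0.4176 0.3487 0.2231] q [-0.38  0.16 -0.73  2.33  1.5   0.65 -2.07] F [-0.9 -0.3 -5.5] w 0.0229
shift units [-0.014 -0.003 -0.004] turn units [-0.0005 -0.      0.0006] deg 0.1
```

View pics/top2.png

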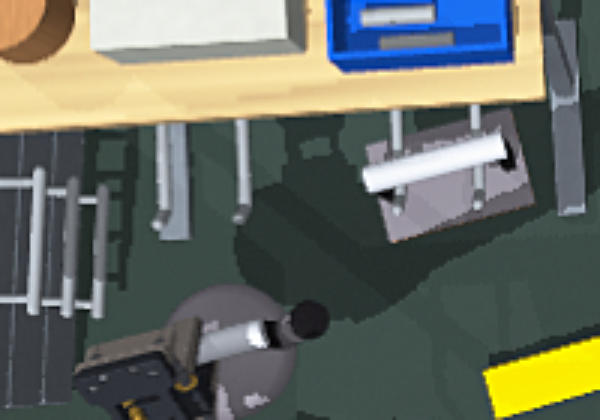

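The lifter is out: the prongs at (160,220) and (240,215) are empty, the pad hangs at (240,350) clear of the rack, and the float has not moved.

```bash
python3 - <<'E'
from h import *; from kin import *
q0=bot.get_state()['qpos']
for al in (20,25):
    walk(q0,[(np.r_[.42,.30,.30],15,al),(np.r_[.50,.05,.30],5,al),(np.r_[.54,-.20,.25],-6,al),(np.r_[.5525,-.2025,.117]+Rt(-6,al)[:,2]*.019,-6,al)])
goal((.42,.30,.30),15,25)
E
```

```text
[0.42 0.3  0.3 ] 15 20 -> [-0.08  0.03 -0.7   2.02  0.25  0.79 -0.65] err 0.0 margin 0.34
[0.5  0.05 0.3 ] 5 20 -> [ 0.22 -0.01 -0.37  2.06 -0.    0.74 -0.05] err 0.0 margin 0.3
[ 0.54 -0.2   0.25] -6 20 -> [ 0.51  0.18 -0.16  1.99 -0.12  0.65  0.34] err 0.0 margin 0.45
[ 0.559 -0.203  0.099] -6 20 -> [ 0.48  0.43 -0.16  2.09 -0.11  0.29  0.35] err 0.0 margin 0.14
[0.42 0.3  0.3 ] 15 25 -> [-0.14 -0.   -0.65  2.08  0.3   0.69 -0.72] err 0.0 margin 0.31
[0.5  0.05 0.3 ] 5 25 -> [ 0.11 -0.05 -0.25  2.13 -0.02  0.63 -0.04] err 0.0 margin 0.26
[ 0.54 -0.2   0.25] -6 25 -> [ 0.41  0.15 -0.03  2.05 -0.25  0.54  0.48] err 0.0 margin 0.39
[ 0.56  -0.203  0.1  ] -6 25 -> [ 0.5   0.43 -0.16  2.15 -0.37  0.17  0.62] err 0.0 margin 0.02
t 8.85 pos [0.4144 0.3493 0.2224] q [-0.38  0.16 -0.73  2.34  1.49  0.65 -2.08] F [-3.4  0.1 -7.7] w 0.0228
shift units [ 0.023 -0.197  0.311] turn units [-0.0293  0.1067 -0.0006] deg 19.9
```

```bash
python3 -m jog '[[0.0023,-0.02,0.031,-0.0037,0.0134,0,0.1],[0.0023,-0.02,0.031,-0.0037,0.0134,0,0.1],[0.0023,-0.02,0.031,-0.0037,0.0134,0,0.1],[0.0023,-0.02,0.031,-0.0037,0.0134,0,0.1],[0.0023,-0.02,0.031,-0.0037,0.0134,0,0.1]]' | head -2
python3 -m jog '[[0.0023,-0.02,0.031,-0.0037,0.0134,0,0.1],[0.0023,-0.02,0.031,-0.0037,0.0134,0,0.1],[0.0023,-0.02,0.031,-0.0037,0.0134,0,0.1],[0.0023,-0.02,0.031,-0.0037,0.0134,0,0.1],[0.0023,-0.02,0.031,-0.0037,0.0134,0,0.1]]' | head -2
python3 -c "
from h import *
goal((.5,.05,.30),5,20)"
```

```text
time_s: 9.35
eef_pos: [0.4211, 0.3232, 0.262]
time_s: 9.85
eef_pos: [0.4236, 0.2982, 0.3007]
t 9.85 pos [0.4236 0.2982 0.3007] q [-0.08  0.03 -0.71  2.02  0.27  0.82 -0.68] F [-0.2 -0.1 -7.3] w 0.0233
shift units [ 0.306 -0.993 -0.003] turn units [ 0.0017 -0.0009 -0.0551] deg 9.9
```

```bash
python3 -m jog '[[0.0106,-0.0993,0,0,0,-0.0055,0.1],[0.0106,-0.0993,0,0,0,-0.0055,0.1],[0.0106,-0.0993,0,0,0,-0.0055,0.1],[0.0106,-0.0993,0,0,0,-0.0055,0.1],[0.0106,-0.0993,0,0,0,-0.0055,0.1]]' | head -2
python3 -m jog '[[0.0106,-0.0993,0,0,0,-0.0055,0.1],[0.0106,-0.0993,0,0,0,-0.0055,0.1],[0.0106,-0.0993,0,0,0,-0.0055,0.1],[0.0106,-0.0993,0,0,0,-0.0055,0.1],[0.0106,-0.0993,0,0,0,-0.0055,0.1]]' | head -2
python3 -m jog '[[0.036,-0.1,-0.02,0,0,-0.0061,0.1],[0.036,-0.1,-0.02,0,0,-0.0061,0.1],[0.036,-0.1,-0.02,0,0,-0.0061,0.1],[0.036,-0.1,-0.02,0,0,-0.0061,0.1],[0.036,-0.1,-0.02,0,0,-0.0061,0.1]]' | head -2
python3 -m jog '[[0.036,-0.1,-0.02,0,0,-0.0061,0.1],[0.036,-0.1,-0.02,0,0,-0.0061,0.1],[0.036,-0.1,-0.02,0,0,-0.0061,0.1],[0.036,-0.1,-0.02,0,0,-0.0061,0.1],[0.036,-0.1,-0.02,0,0,-0.0061,0.1]]' | head -2
python3 -c "
from h import *
goal((.54,-.2,.25),-6.2,20)
cv2.imwrite('pics/sc2.png',cv2.resize(optics.capture('scene')[150:340,120:360,::-1],None,fx=3,fy=3))"
```

```text
time_s: 10.35
eef_pos: [0.4367, 0.1737, 0.3002]
time_s: 10.85
eef_pos: [0.45, 0.05, 0.3001]
time_s: 11.35
eef_pos: [0.4955, -0.0745, 0.275]
time_s: 11.85
eef_pos: [0.5409, -0.199, 0.2499]
t 11.85 pos [ 0.5409 -0.199   0.2499] q [ 0.4   0.15 -0.06  2.01 -0.11  0.65  0.31] F [ 0.4 -0.6 -6. ] w 0.0231
shift units [-0.004 -0.004  0.001] turn units [ 0.0006 -0.0011 -0.0015] deg 0.4
```

View pics/sc2.png

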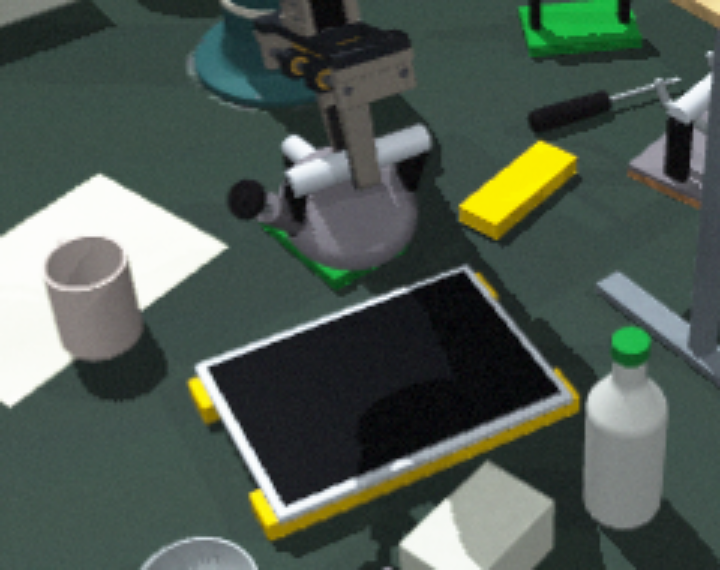

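The lifter hangs over the panel's rear edge, rolled about 25 degrees with the tool (pad facing the robot). The float and the loose things have not moved. Now I'll ease the grip, go down, and let the glass level the pad.

```bash
python3 -m jog '[[0.0137,-0.008,-0.088,0,0,0,0.1],[0.0137,-0.008,-0.088,0,0,0,0.1],[0.0137,-0.008,-0.088,0,0,0,0.1],[0.0137,-0.008,-0.088,0,0,0,0.1],[0.0137,-0.008,-0.088,0,0,0,0.1]]' 15 | sed -n 2,6p
python3 -m jog '[[0,0,-0.016,0,0,0,0.1],[0,0,-0.016,0,0,0,0.1],[0,0,-0.016,0,0,0,0.1],[0,0,-0.016,0,0,0,0.1],[0,0,-0.016,0,0,0,0.1]]'| sed -n 2,6p
python3 -c "
from h import *
goal((.5582,-.2092,.099),-6.2,20)"
```

```text
eef_pos: [0.5581, -0.208, 0.1395]
orientation: [0.731, 0.66, 0.115, 0.129]
wrist_force: [-0.0, 0.8, -5.2]
grip_width: 0.0235
gripper_force: 15.0
eef_pos: [0.5591, -0.2096, 0.1211]
orientation: [0.732, 0.659, 0.115, 0.131]
wrist_force: [0.4, -0.2, -5.8]
grip_width: 0.0234
gripper_force: 15.0
t 12.9 pos [ 0.5591 -0.2096  0.1211] q [ 0.41  0.36 -0.08  2.08 -0.14  0.36  0.36] F [ 0.4 -0.2 -5.8] w 0.0234
shift units [-0.004  0.001 -0.088] turn units [ 0.0011  0.0002 -0.0011] deg 0.3
```

```bash
python3 -m jog '[[0,0,-0.01,0,0,0,0.1],[0,0,-0.01,0,0,0,0.1],[0,0,-0.01,0,0,0,0.1],[0,0,-0.01,0,0,0,0.1],[0,0,-0.01,0,0,0,0.1]]' 12| sed -n 2,4p
python3 -m jog '[[0,0,-0.006,0,0,0,0.1],[0,0,-0.006,0,0,0,0.1],[0,0,-0.006,0,0,0,0.1],[0,0,-0.006,0,0,0,0.1],[0,0,-0.006,0,0,0,0.1]]'| sed -n 2,4p
python3 -c "
from h import *
goal((.5582,-.2092,.099),-6.2,20)
cv2.imwrite('pics/sc3.png',cv2.resize(optics.capture('scene')[180:330,160:330,::-1],None,fx=3.5,fy=3.5))"
```

```text
eef_pos: [0.5635, -0.2122, 0.1135]
orientation: [0.731, 0.658, 0.118, 0.136]
wrist_force: [-6.0, -0.1, 19.6]
eef_pos: [0.5632, -0.2121, 0.1059]
orientation: [0.731, 0.658, 0.117, 0.135]
wrist_force: [-6.5, 0.0, 19.6]
t 13.9 pos [ 0.5632 -0.2121  0.1059] q [ 0.42  0.39 -0.09  2.09 -0.15  0.31  0.37] F [-6.5  0.  19.6] w 0.0235
shift units [-0.02   0.012 -0.027] turn units [ 0.0024  0.0034 -0.0006] deg 0.8
```

View pics/sc3.png

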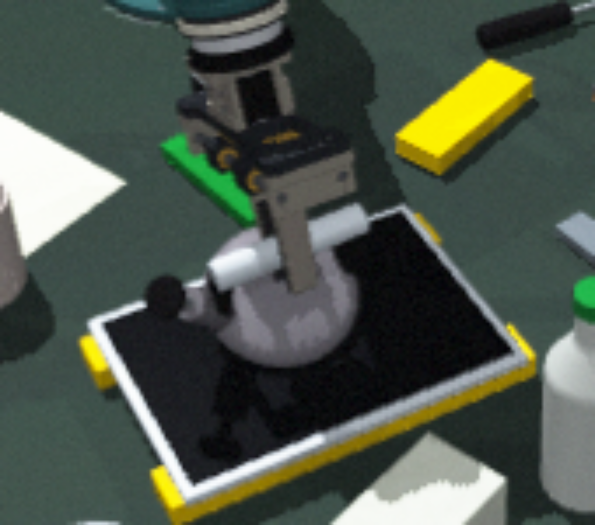

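The lifter's front pad edge rests on the glass and it is still rolled, with about 25 N contact. I'll ease the grip so the bar can turn between the pads.

```bash
python3 -m jog '[[0,0,0,0,0,0,0.1],[0,0,0,0,0,0,0.1],[0,0,0,0,0,0,0.1],[-0.006,0,-0.004,0,0,0,0.1],[-0.006,0,-0.004,0,0,0,0.1]]' 6| sed -n 2,6p
python3 -m jog '[[-0.004,0,-0.006,0,0,0,0.1],[-0.004,0,-0.006,0,0,0,0.1],[-0.004,0,-0.006,0,0,0,0.1],[0,0,-0.006,0,0,0,0.1],[0,0,0,0,0,0,0.1]]' 5| sed -n 2,6p
python3 -c "
from h import *
goal((.5582,-.2092,.099),-6.2,20)"
```

```text
eef_pos: [0.5575, -0.2108, 0.1011]
orientation: [0.732, 0.659, 0.116, 0.132]
wrist_force: [-5.3, 0.4, 8.7]
grip_width: 0.0238
gripper_force: 6.0
eef_pos: [0.5534, -0.2103, 0.094]
orientation: [0.732, 0.659, 0.115, 0.131]
wrist_force: [-5.6, 0.5, 5.3]
grip_width: 0.0235
gripper_force: 5.0
t 14.95 pos [ 0.5534 -0.2103  0.094 ] q [ 0.43  0.4  -0.09  2.11 -0.15  0.29  0.38] F [-5.6  0.5  5.3] w 0.0235
shift units [0.019 0.004 0.02 ] turn units [ 0.0012  0.0005 -0.0008] deg 0.3
```

```bash
cat >> h.py <<'E'
def padfit(name):
    im=optics.capture('scene'); cv2.imwrite('pics/'+name,im[:,:,::-1]); C=cam('scene')
    g=im.astype(int); m=((g.min(2)>75)&(g.max(2)-g.min(2)<45)).astype(np.uint8); z=np.zeros_like(m)
    poly=proj(C,[[.655,-.09,.032],[.63,-.34,.032],[.45,-.315,.032],[.475,-.07,.032]]).astype(np.int32)
    cv2.fillPoly(z,[poly],1); m&=z
    n,l,st,_=cv2.connectedComponentsWithStats(m); k=1+np.argmax(st[1:,4]); m=(l==k)
    cols=np.where(m.any(0))[0]; rows=np.array([np.where(m[:,c])[0].max() for c in cols])
    X=onplane(C,np.c_[cols,rows+.5],.032)[:,:2]
    # keep lower rim: columns around the lowest point
    from scipy.optimize import least_squares
    f=lambda p:np.hypot(*(X-p).T)-.060
    r=least_squares(f,[.555,-.205],loss='soft_l1',f_scale=.002)
    e=f(r.x); print('cols',cols.min(),cols.max(),'centre',r.x.round(4),'n',len(e)); 
    print(np.c_[cols,rows,(1000*e).round(1)][::5].tolist())
E
python3 -c "
from h import *
padfit('sc4.png')
s=bot.get_state(); im=optics.capture('top'); C=cam('top'); g=im.astype(int)
x0,y0=proj(C,[[.60,-.12,.117]])[0].astype(int); print(x0,y0)
"
```

```text
cols 221 260 centre [ 0.5118 -0.1965] n 40
[[221.0, 260.0, -0.4], [226.0, 278.0, -2.7], [231.0, 281.0, 0.1], [236.0, 282.0, 0.5], [241.0, 283.0, 4.1], [246.0, 282.0, 3.4], [251.0, 280.0, 2.2], [256.0, 276.0, -0.8]]
312 167
```

```bash
python3 - <<'E'
from h import *
C=cam('scene'); t=np.linspace(0,2*np.pi,200)
B=np.r_[.547,-.204]; h=np.r_[.994,-.108]; yl=np.r_[.108,.994]
for tilt in (0,10,20,30):
    a=np.radians(tilt); zb=.117 if tilt==0 else .032+85e-3*np.cos(a)+60e-3*np.sin(a)
    u=.06*np.cos(t); v=.06*np.sin(t)
    X=np.c_[(B+np.outer(u*np.cos(a)-.085*np.sin(a),h)+np.outer(v,yl)), zb-.085*np.cos(a)-u*np.sin(a)]
    p=proj(C,X); i=p[:,1].argmax(); Xb=np.r_[B,zb]; print(tilt,'zb',round(zb,3),'rows',p[:,1].min().round(1),p[:,1].max().round(1),'at col',p[i,0].round(1),'cols',p[:,0].min().round(1),p[:,0].max().round(1),'bar ends',proj(C,[np.r_[B+.06*yl,zb],np.r_[B-.06*yl,zb]]).round(1).tolist())
im=cv2.imread('pics/sc4.png').astype(int); m=(im.min(2)>190); m[:230]=0; 
for r in range(228,286,3): print(r,[int(v) for v in im[r,212:272:3].mean(1)])
E
```

```text
0 zb 0.117 rows 259.4 291.8 at col 243.3 cols 222.3 267.1 bar ends [[263.3, 244.1], [221.1, 260.0]]
10 zb 0.126 rows 251.2 287.6 at col 242.2 cols 219.6 264.4 bar ends [[263.2, 241.5], [220.8, 257.4]]
20 zb 0.132 rows 243.5 283.3 at col 240.1 cols 217.1 261.7 bar ends [[263.1, 239.7], [220.6, 255.6]]
30 zb 0.136 rows 236.6 278.8 at col 238.0 cols 214.9 259.1 bar ends [[263.0, 238.8], [220.4, 254.6]]
228 [42, 89, 73, 35, 41, 20, 22, 26, 47, 25, 21, 27, 55, 90, 93, 87, 36, 31, 34, 35]
231 [68, 41, 80, 93, 92, 21, 53, 61, 27, 43, 90, 90, 89, 87, 89, 58, 43, 34, 29, 32]
234 [68, 73, 38, 80, 96, 35, 65, 56, 88, 89, 87, 90, 91, 90, 88, 87, 61, 37, 33, 36]
237 [71, 73, 68, 39, 56, 92, 50, 88, 88, 54, 88, 91, 92, 92, 89, 134, 174, 34, 37, 36]
240 [70, 69, 70, 70, 38, 49, 90, 35, 83, 83, 91, 90, 113, 169, 181, 184, 186, 52, 45, 106]
243 [70, 72, 66, 69, 72, 52, 40, 40, 42, 87, 88, 86, 182, 185, 177, 160, 148, 162, 34, 15]
246 [72, 72, 69, 68, 68, 71, 48, 103, 155, 85, 87, 84, 168, 153, 134, 69, 11, 11, 10, 9]
249 [67, 71, 67, 71, 116, 241, 206, 165, 166, 77, 87, 83, 115, 83, 11, 13, 15, 10, 5
[... 353 characters left out ...]
7, 8, 9, 9]
264 [85, 128, 63, 5, 6, 150, 81, 84, 97, 95, 68, 101, 140, 94, 135, 130, 82, 15, 11, 7]
267 [86, 123, 67, 28, 13, 139, 150, 94, 96, 144, 140, 137, 136, 100, 91, 130, 83, 7, 16, 15]
270 [58, 54, 61, 63, 41, 88, 145, 145, 96, 130, 108, 97, 95, 95, 97, 90, 75, 10, 10, 15]
273 [26, 26, 31, 49, 72, 94, 144, 142, 99, 98, 97, 95, 94, 95, 93, 81, 35, 9, 9, 13]
276 [25, 25, 25, 30, 86, 90, 136, 142, 130, 97, 91, 96, 95, 92, 84, 68, 16, 19, 9, 12]
279 [31, 28, 26, 21, 29, 80, 96, 103, 105, 93, 97, 89, 87, 82, 65, 13, 9, 24, 6, 11]
282 [30, 29, 26, 26, 7, 7, 62, 79, 82, 83, 83, 77, 70, 19, 17, 9, 11, 15, 19, 11]
285 [27, 32, 30, 21, 7, 15, 13, 14, 9, 9, 9, 4, 12, 14, 14, 11, 17, 13, 12, 12]
```

The bar slid up the fingers (tilt still ~20 degrees, bar at z ≈ 0.132): friction on the glass was jamming it. So I'll lift a little, shift 45 mm ahead, touch down, then draw the bar back and down so the dragged edge rolls the pad flat.

```bash
python3 -m jog '[[0,0,0,0,0,0,0.1],[0,0,0.04,0,0,0,0.1],[0,0,0.04,0,0,0,0.1],[0.06,-0.002,0,0,0,0,0.1],[0.06,-0.002,0,0,0,0,0.1]]' 25| sed -n 2,6p
python3 -m jog '[[0.06,-0.002,0,0,0,0,0.1],[0,0,0,0,0,0,0.1],[0,0,0,0,0,0,0.1],[0,0,0,0,0,0,0.1],[0,0,0,0,0,0,0.1]]' | sed -n 2,6p
cat >> h.py <<'E'
def edges():
    """bar ends (bright) and lowest pad row in the scene view, and the bright bar in top view"""
    im=optics.capture('scene').astype(int); m=(im.min(2)>120); m[:225]=0; m[:,:205]=0; m[:,290:]=0; m[305:]=0
    g=((im.min(2)>70)&(im.max(2)-im.min(2)<40)); low=[(c,int(np.where(g[225:300,c])[0].max()+225)) for c in range(215,290,5) if g[225:300,c].any()]
    print('low',low)
    for r in range(234,264,3): print(r,[int(v) for v in im[r,212:284:3].mean(1)])
E
python3 -c "
from h import *
goal((.599,-.212,.112),-6.2,20); edges()"
```

```text
eef_pos: [0.5835, -0.2108, 0.1138]
orientation: [0.732, 0.659, 0.115, 0.131]
wrist_force: [0.6, -0.1, -5.7]
grip_width: 0.0234
gripper_force: 25.0
eef_pos: [0.5969, -0.2111, 0.1124]
orientation: [0.732, 0.659, 0.115, 0.13]
wrist_force: [0.5, 0.3, -6.2]
grip_width: 0.0232
gripper_force: 25.0
t 16.05 pos [ 0.5969 -0.2111  0.1124] q [ 0.37  0.43 -0.06  2.   -0.13  0.38  0.33] F [ 0.5  0.3 -6.2] w 0.0232
shift units [ 0.008 -0.003 -0.002] turn units [ 0.0009 -0.0004 -0.0009] deg 0.2
low [(215, 261), (220, 274), (225, 271), (230, 281), (235, 285), (240, 287), (245, 288), (250, 288), (255, 287), (260, 285), (265, 299), (270, 299), (275, 298), (280, 296), (285, 294)]
234 [69, 70, 39, 77, 95, 93, 34, 30, 24, 51, 24, 26, 26, 36, 82, 91, 91, 88, 85, 53, 34, 36, 66, 69]
237 [69, 70, 70, 40, 59, 94, 92, 93, 19, 66, 62, 70, 94, 89, 86, 93, 90, 90, 61, 68, 38, 42, 68, 69]
240 [72, 71, 68, 68, 37, 49, 92, 92, 55, 32, 45, 87, 82, 92, 88, 92, 86, 92, 88, 128, 172, 154, 77, 70]
243 [72, 73, 70, 72, 72, 53, 39, 47, 38, 66, 21, 84, 58, 93, 90, 89, 93, 164, 181, 184, 15, 8, 182, 98]
246 [70, 70, 69, 72, 71, 69, 44, 39, 40, 63, 23, 69, 89, 88, 95, 180, 183, 187, 174, 168, 70, 11, 15, 188]
249 [69, 69, 72, 71, 71, 74, 74, 75, 74, 73, 34, 62, 88, 85, 86, 181, 172, 154, 137, 46, 7, 9, 10, 34]
252 [70, 71, 70, 73, 75, 73, 76, 76, 139, 147, 160, 118, 82, 85, 83, 146, 120, 25, 7, 9, 9, 11, 8, 14]
255 [71, 74, 76, 76, 73, 127, 240, 246, 237, 187, 162, 151, 86, 88, 89, 144, 89, 35, 15, 10, 13, 7, 3, 5]
258 [73, 74, 97, 199, 240, 240, 230, 223, 192, 171, 131, 111, 58, 86, 86, 123, 98, 53, 8, 6, 4, 13, 10, 13]
261 [43, 238, 88, 30, 19, 155, 178, 161, 140, 115, 85, 28, 37, 87, 87, 75, 129, 77, 23, 10, 6, 5, 8, 7]
```

```bash
python3 -m jog '[[0,0,-0.02,0,0,0,0.1],[0,0,-0.02,0,0,0,0.1],[0,0,-0.02,0,0,0,0.1],[0,0,-0.012,0,0,0,0.1],[0,0,0,0,0,0,0.1]]' 14| sed -n 2,6p
python3 -m jog '[[-0.0132,0.0014,-0.0056,0,0,0,0.1],[-0.0132,0.0014,-0.0056,0,0,0,0.1],[-0.0132,0.0014,-0.0056,0,0,0,0.1],[-0.0132,0.0014,-0.0056,0,0,0,0.1],[-0.0132,0.0014,-0.0056,0,0,0,0.1]]' 12 | sed -n 2,6p
python3 -c "
from h import *
edges()" | head -1
```

```text
eef_pos: [0.5977, -0.2111, 0.0943]
orientation: [0.732, 0.659, 0.115, 0.13]
wrist_force: [-1.1, 0.1, -5.7]
grip_width: 0.0238
gripper_force: 14.0
eef_pos: [0.5813, -0.2092, 0.0877]
orientation: [0.732, 0.659, 0.115, 0.13]
wrist_force: [-0.3, 0.8, 0.1]
grip_width: 0.0232
gripper_force: 12.0
low [(215, 262), (220, 279), (225, 274), (230, 287), (235, 291), (240, 292), (245, 293), (250, 293), (255, 293), (260, 290), (265, 299), (270, 299), (275, 298), (280, 296), (285, 294)]
```

```bash
python3 -m jog '[[-0.0132,0.0014,-0.006,0,0,0,0.1],[-0.0132,0.0014,-0.006,0,0,0,0.1],[-0.0132,0.0014,-0.006,0,0,0,0.1],[-0.0132,0.0014,-0.006,0,0,0,0.1],[0,0,0,0,0,0,0.1]]' 12 | sed -n 2,4p
python3 -c "
from h import *
goal((.566,-.21,.079),-6.2,20); edges()
C=cam('scene'); print(onplane(C,[[245,293.5],[250,293.5]],.032))"
```

```text
eef_pos: [0.5727, -0.2075, 0.0845]
orientation: [0.73, 0.659, 0.118, 0.134]
wrist_force: [7.2, 2.0, 5.5]
t 17.65 pos [ 0.5727 -0.2075  0.0845] q [ 0.41  0.44 -0.09  2.08 -0.14  0.28  0.36] F [7.2 2.  5.5] w 0.0233
shift units [-0.027 -0.01  -0.022] turn units [ 0.0017  0.0029 -0.0017] deg 0.7
low [(215, 276), (220, 277), (225, 277), (230, 265), (235, 291), (240, 292), (245, 293), (250, 293), (255, 291), (260, 290), (265, 299), (270, 299), (275, 298), (280, 296), (285, 294)]
234 [72, 69, 39, 82, 26, 68, 26, 20, 22, 42, 47, 35, 23, 27, 33, 85, 91, 90, 36, 39, 39, 68, 71, 70]
237 [69, 71, 70, 42, 60, 50, 66, 20, 77, 28, 23, 29, 75, 89, 87, 87, 90, 66, 36, 35, 34, 43, 70, 69]
240 [70, 69, 70, 71, 39, 47, 91, 24, 64, 70, 90, 91, 88, 89, 90, 91, 91, 88, 50, 104, 171, 159, 81, 71]
243 [67, 69, 70, 69, 69, 55, 38, 43, 32, 65, 89, 77, 90, 89, 88, 92, 92, 115, 60, 14, 6, 6, 179, 100]
246 [72, 67, 68, 69, 69, 69, 45, 39, 64, 21, 86, 56, 90, 88, 95, 154, 180, 184, 180, 15, 14, 3, 14, 186]
249 [72, 67, 71, 72, 70, 77, 75, 73, 72, 24, 83, 83, 79, 112, 181, 183, 176, 169, 150, 17, 15, 14, 12, 39]
252 [69, 71, 71, 77, 76, 73, 72, 78, 166, 52, 88, 88, 87, 87, 168, 156, 137, 74, 13, 6, 12, 9, 11, 10]
255 [69, 76, 77, 75, 74, 132, 242, 229, 155, 164, 121, 83, 89, 86, 127, 51, 7, 8, 17, 10, 16, 13, 13, 12]
258 [73, 75, 96, 198, 243, 240, 249, 239, 179, 152, 143, 86, 86, 84, 11, 5, 7, 14, 2, 11, 8, 10, 13, 7]
261 [183, 247, 90, 24, 195, 218, 206, 177, 152, 119, 67, 58, 89, 87, 117, 45, 15, 10, 11, 7, 0, 13, 13, 5]
[[ 0.60358656 -0.23797684  0.032     ]
 [ 0.61110991 -0.22748113  0.032     ]]
```

```bash
cat >> h.py <<'E'
def tiltpred(row,yawdeg=-6.2,yc=-.2025):
    C=cam('scene'); t=np.linspace(0,2*np.pi,200); y=np.radians(yawdeg); h=np.r_[np.cos(y),np.sin(y)]; yl=np.r_[-np.sin(y),np.cos(y)]
    from scipy.optimize import brentq
    for tilt in (0,5,10,15,20):
        a=np.radians(tilt); c,s=np.cos(a),np.sin(a); u=.06*np.cos(t); v=.06*np.sin(t)
        def pts(e): 
            B=np.r_[.5525,yc]+h*(e-.06*c+.085*s); zb=.032+.085*c+.06*s
            return B,zb,np.c_[B+np.outer(u*c-.085*s,h)+np.outer(v,yl), zb-.085*c-u*s]
        e=brentq(lambda e:proj(C,pts(e)[2])[:,1].max()-row,-.1,.2); B,zb,X=pts(e)
        l=proj(C,[np.r_[B+.06*yl,zb],np.r_[B-.06*yl,zb]]); f=lambda col:l[1,1]+(l[0,1]-l[1,1])*(col-l[1,0])/(l[0,0]-l[1,0])
        print(tilt,'bar x,z',B.round(3),round(zb,3),'row at col233,257:',round(f(233),1),round(f(257),1),'ends',l.round(0).tolist())
E
python3 -c "
from h import *
tiltpred(294)
im=optics.capture('scene'); 
for c in (230,233,257,260): print(c,[int(v) for v in im[240:275,c].mean(1)])"
```

```text
0 bar x,z [ 0.557 -0.203] 0.117 row at col233,257: 258.4 249.3 ends [[266.0, 246.0], [223.0, 262.0]]
5 bar x,z [ 0.565 -0.204] 0.122 row at col233,257: 259.5 250.4 ends [[267.0, 247.0], [225.0, 263.0]]
10 bar x,z [ 0.574 -0.205] 0.126 row at col233,257: 260.8 251.7 ends [[269.0, 247.0], [226.0, 264.0]]
15 bar x,z [ 0.582 -0.206] 0.13 row at col233,257: 262.5 253.3 ends [[270.0, 248.0], [227.0, 265.0]]
20 bar x,z [ 0.591 -0.207] 0.132 row at col233,257: 264.5 255.3 ends [[272.0, 250.0], [229.0, 266.0]]
230 [92, 87, 70, 37, 40, 38, 47, 70, 74, 74, 75, 75, 73, 75, 123, 242, 244, 242, 249, 242, 229, 209, 181, 160, 141, 121, 67, 19, 24, 10, 9, 17, 14, 12, 12]
233 [18, 22, 33, 44, 37, 38, 36, 37, 44, 74, 73, 80, 78, 126, 242, 231, 246, 245, 240, 223, 201, 178, 155, 140, 123, 115, 129, 99, 79, 83, 85, 121, 156, 161, 162]
257 [90, 92, 91, 89, 86, 94, 153, 177, 179, 181, 177, 171, 156, 143, 120, 48, 13, 8, 6, 9, 13, 47, 120, 140, 141, 128, 129, 145, 150, 131, 92, 90, 88, 89, 91]
260 [91, 89, 88, 90, 106, 161, 175, 184, 181, 175, 167, 157, 140, 113, 24, 7, 4, 8, 11, 11, 13, 9, 38, 68, 72, 71, 79, 91, 109, 150, 149, 143, 87, 87, 90]
```

Tilt is now about 5 degrees, so the drag works. I'll continue a little, then check.

```bash
python3 -m jog '[[-0.008,0.001,-0.004,0,0,0,0.1],[-0.008,0.001,-0.004,0,0,0,0.1],[-0.008,0.001,-0.004,0,0,0,0.1],[-0.004,0.001,-0.004,0,0,0,0.1],[0,0,0,0,0,0,0.1]]' 10 | sed -n 2,4p
python3 -c "
from h import *
goal((.566,-.21,.079),-6.2,20)
im=optics.capture('scene'); 
for c in (233,257): print(c,[int(v) for v in im[244:272,c].mean(1)])
for c in (245,250): print(c,[int(v) for v in im[286:298,c].mean(1)])"
```

```text
eef_pos: [0.572, -0.2075, 0.085]
orientation: [0.729, 0.659, 0.121, 0.139]
wrist_force: [12.2, 3.9, 15.4]
t 18.25 pos [ 0.572  -0.2075  0.085 ] q [ 0.42  0.44 -0.1   2.09 -0.15  0.26  0.37] F [12.2  3.9 15.4] w 0.0238
shift units [-0.024 -0.01  -0.024] turn units [ 0.003   0.0069 -0.002 ] deg 1.4
233 [36, 42, 44, 38, 39, 68, 71, 74, 80, 126, 245, 245, 246, 239, 233, 212, 189, 162, 147, 133, 108, 75, 98, 76, 77, 78, 84, 122]
257 [90, 138, 167, 178, 180, 182, 175, 167, 151, 136, 108, 24, 16, 7, 7, 12, 14, 40, 101, 100, 139, 141, 145, 142, 130, 87, 90, 90]
245 [96, 96, 98, 92, 95, 92, 92, 75, 38, 10, 12, 13]
250 [95, 93, 95, 94, 96, 95, 88, 74, 27, 13, 12, 16]
```

```bash
python3 -m jog '[[0.012,-0.001,0.012,0,0,0,0.1],[0.012,-0.001,0.012,0,0,0,0.1],[0,0,0,0,0,0,0.1],[0,0,0,0,0,0,0.1],[0,0,0,0,0,0,0.1]]' 10 | sed -n 2,4p
python3 -c "
from h import *
im=optics.capture('scene'); 
for c in (233,257): print(c,[int(v) for v in im[244:272,c].mean(1)])
for c in (245,250): print(c,[int(v) for v in im[286:298,c].mean(1)])"
```

```text
eef_pos: [0.5691, -0.207, 0.0847]
orientation: [0.731, 0.659, 0.116, 0.132]
wrist_force: [4.9, 3.7, 4.3]
233 [33, 39, 36, 39, 45, 74, 74, 75, 74, 108, 219, 246, 243, 232, 219, 197, 171, 151, 134, 116, 102, 114, 136, 78, 82, 80, 99, 158]
257 [95, 155, 173, 182, 181, 174, 170, 158, 143, 121, 49, 8, 11, 11, 2, 8, 24, 72, 101, 138, 141, 140, 142, 143, 138, 130, 91, 86]
245 [96, 96, 93, 93, 94, 94, 83, 63, 13, 10, 17, 9]
250 [93, 95, 97, 95, 98, 90, 81, 52, 15, 10, 7, 4]
```

```bash
python3 -m jog '[[0,0,0,0,0,0,0.27],[0,0,0,0,0,0,0.3],[0,0,0,0,0,0,0.35],[0,0,0,0,0,0,0.45],[0,0,0,0,0,0,0.6]]' | sed -n 2,6p
python3 -c "
from h import *
im=optics.capture('scene'); 
for c in (233,257): print(c,[int(v) for v in im[244:272,c].mean(1)])
for c in (245,250): print(c,[int(v) for v in im[286:298,c].mean(1)])
tiltpred(293)
goal((.57,-.21,.085),-6.2,20)
"
```

```text
eef_pos: [0.5655, -0.2078, 0.0825]
orientation: [0.732, 0.659, 0.114, 0.129]
wrist_force: [0.5, 0.4, -0.0]
grip_width: 0.0456
gripper_force: 0.0
233 [65, 62, 49, 47, 43, 74, 76, 73, 74, 128, 244, 245, 245, 237, 219, 195, 176, 164, 146, 127, 115, 132, 75, 78, 77, 85, 94, 126]
257 [94, 150, 159, 175, 182, 181, 175, 170, 158, 140, 118, 49, 10, 3, 14, 13, 14, 41, 84, 99, 140, 140, 137, 121, 90, 83, 90, 91]
245 [96, 93, 95, 92, 93, 94, 87, 71, 27, 9, 10, 9]
250 [94, 96, 95, 93, 93, 94, 87, 67, 23, 9, 9, 8]
0 bar x,z [ 0.553 -0.203] 0.117 row at col233,257: 257.3 248.2 ends [[265.0, 245.0], [223.0, 261.0]]
5 bar x,z [ 0.561 -0.203] 0.122 row at col233,257: 258.3 249.2 ends [[266.0, 246.0], [224.0, 262.0]]
10 bar x,z [ 0.57  -0.204] 0.126 row at col233,257: 259.6 250.5 ends [[268.0, 246.0], [225.0, 263.0]]
15 bar x,z [ 0.578 -0.205] 0.13 row at col233,257: 261.3 252.1 ends [[269.0, 247.0], [226.0, 264.0]]
20 bar x,z [ 0.587 -0.206] 0.132 row at col233,257: 263.2 254.0 ends [[271.0, 249.0], [228.0, 265.0]]
t 19.4 pos [ 0.5658 -0.2078  0.0827] q [ 0.41  0.44 -0.09  2.08 -0.14  0.28  0.36] F [-0.6 -0.3 -0.6] w 0.05
shift units [ 0.017 -0.009  0.009] turn units [ 0.0008 -0.0008 -0.0007] deg 0.2
```

```bash
python3 -m jog '[[-0.0136,0.0015,0.0376,0,0,0,0.6],[-0.027,0.003,0.075,0,0,0,0.6],[-0.027,0.003,0.075,0,0,0,0.6],[-0.027,0.003,0.075,0,0,0,0.6],[-0.027,0.003,0.075,0,0,0,0.6]]' | sed -n 2,4p
python3 -m jog '[[-0.06,0.003,0.1,0,0,0,0.3],[-0.08,0.003,0.1,0,0,0,0],[-0.1,0.003,0.1,0,0,0,0],[-0.1,0.003,0.1,0,0,0,0],[-0.1,0.003,0.1,0,0,0,0]]' | sed -n 2,5p
python3 - <<'E'
from h import *
goal((.5,-.3,.25),-6,0)
im=optics.capture('top'); cv2.imwrite('pics/top3.png',im[:,:,::-1]); C=cam('top'); g=im.astype(int)
poly=proj(C,[[.66,-.08,.1],[.63,-.35,.1],[.44,-.33,.1],[.465,-.06,.1]]).astype(np.int32); z=np.zeros(im.shape[:2],np.uint8); cv2.fillPoly(z,[poly],1)
m=((g.min(2)>195)&(z>0)).astype(np.uint8); cs,_=cv2.findContours(m,cv2.RETR_EXTERNAL,cv2.CHAIN_APPROX_NONE); cs=sorted(cs,key=cv2.contourArea)[-3:]
for c in cs:
    r=cv2.minAreaRect(c); P=onplane(C,cv2.boxPoints(r),.117); print('bright',r,P.mean(0).round(4),P.round(3)[:,:2].tolist())
m=((g.min(2)>75)&(z>0)).astype(np.uint8); m=cv2.erode(m,np.ones((2,2))); n,l,st,ce=cv2.connectedComponentsWithStats(m)
k=[i for i in range(1,n) if st[i,4]>60]
for i in k: print('grey',st[i],onplane(C,[ce[i]],.05).round(3))
for r in range(150,232,4): print(r,[int(v) for v in g[r,300:380:4].mean(1)])
E
```

```text
eef_pos: [0.5359, -0.204, 0.1691]
orientation: [0.732, 0.659, 0.115, 0.13]
wrist_force: [0.5, 0.2, -0.5]
eef_pos: [0.4249, -0.2, 0.2942]
orientation: [0.732, 0.659, 0.115, 0.13]
wrist_force: [-0.0, -0.3, 1.0]
grip_width: 0.0173
t 20.4 pos [ 0.4249 -0.2     0.2942] q [ 0.5  -0.1  -0.05  2.16 -0.17  0.76  0.45] F [-0.  -0.3  1. ] w 0.0173
shift units [ 0.3   -0.4   -0.177] turn units [ 0.0125  0.1104 -0.    ] deg 20.0
bright ((320.4929504394531, 218.56825256347656), (61.3964958190918, 2.126582384109497), 5.90614128112793) [ 0.4586 -0.1417  0.117 ] [[0.463, -0.058], [0.469, -0.058], [0.454, -0.226], [0.448, -0.225]]
bright ((360.0, 184.5), (7.0, 10.0), 90.0) [ 0.5536 -0.2503  0.117 ] [[0.563, -0.237], [0.563, -0.264], [0.544, -0.264], [0.544, -0.237]]
bright ((378.1075744628906, 174.01443481445312), (56.85883331298828, 28.177032470703125), 56.02345657348633) [ 0.5835 -0.3001  0.117 ] [[0.626, -0.225], [0.671, -0.289], [0.54, -0.376], [0.496, -0.311]]
grey [298 151  91  55 298] [[ 0.615 -0.258  0.05 ]]
grey [ 320  168   54   39 1249] [[ 0.555 -0.21   0.05 ]]
grey [291 215  62   8 104] [[
[... 1211 characters left out ...]
29, 31, 41, 38, 38, 38, 32, 157, 184, 197, 186, 177, 162, 20, 48, 40, 39, 37, 38, 37]
206 [31, 41, 40, 41, 38, 38, 39, 37, 48, 142, 145, 44, 37, 59, 33, 46, 39, 46, 43, 38]
210 [29, 40, 41, 39, 39, 39, 38, 38, 39, 41, 41, 39, 38, 37, 40, 102, 39, 39, 39, 31]
214 [27, 23, 34, 37, 40, 41, 40, 40, 39, 39, 40, 41, 42, 41, 38, 39, 40, 39, 40, 40]
218 [104, 255, 255, 255, 255, 255, 172, 105, 34, 17, 29, 35, 39, 35, 51, 38, 41, 39, 38, 39]
222 [77, 76, 79, 78, 74, 71, 62, 49, 131, 255, 255, 255, 255, 195, 45, 23, 110, 41, 25, 49]
226 [83, 80, 49, 49, 78, 77, 77, 77, 77, 78, 77, 76, 64, 59, 19, 47, 39, 217, 255, 29]
230 [77, 83, 54, 52, 81, 81, 81, 82, 82, 77, 78, 78, 31, 37, 35, 39, 31, 28, 35, 24]
```

```bash
python3 - <<'E'
from h import *; import kin
C=cam('top'); im=cv2.cvtColor(cv2.imread('pics/top3.png'),cv2.COLOR_BGR2RGB); g=im.astype(int)
# pad rim pixels by rows/cols at the free arcs
m=((g.min(2)>60)).astype(np.uint8); pts=[]
cx,cy=337.5,187
for a in np.radians(list(range(200,345,5))+list(range(35,150,5))):   # image angles, away from bar ends
    prof=[g[int(round(cy+r*np.sin(a))),int(round(cx+r*np.cos(a)))].mean() for r in np.arange(10,30,.5)]
    k=np.argmin(np.diff(prof,n=1)[10:])+10; r=10+.5*k+.25; 
    if 16<r<24: pts.append((cx+r*np.cos(a),cy+r*np.sin(a)))
for z in (.032,.054):
    X=onplane(C,pts,z)[:,:2]; (c,rad)=cv2.minEnclosingCircle(np.float32(X)); A=np.c_[2*X,np.ones(len(X))]; s=np.linalg.lstsq(A,(X**2).sum(1),rcond=None)[0]
    print(z,len(X),'centre',s[:2].round(4),'r',np.sqrt(s[2]+s[:2]@s[:2]).round(4))
print('bar ends',onplane(C,[[322,181.5],[366,185]],.117).round(4))
Cs=cam('scene'); sc=optics.capture('scene'); cv2.imwrite('pics/sc5.png',sc[:,:,::-1])
p=proj(Cs,[[.541,-.303,.122]])[0]; print(p)
c,r=p.round().astype(int)
for rr in range(r-16,r+18,2): print(rr,[int(v) for v in sc[rr,c-24:c+26:3].mean(1)])
E
```

```text
0.032 52 centre [ 0.5583 -0.2045] r 0.0593
0.054 52 centre [ 0.5555 -0.2011] r 0.0582
bar ends [[ 0.5609 -0.1458  0.117 ]
 [ 0.5524 -0.2668  0.117 ]]
[207.30502054 265.1110619 ]
249 [70, 69, 74, 69, 69, 71, 72, 70, 73, 73, 71, 72, 67, 71, 72, 78, 72]
251 [70, 72, 68, 67, 70, 70, 72, 70, 72, 71, 70, 68, 70, 67, 75, 77, 71]
253 [70, 70, 71, 69, 70, 69, 71, 68, 70, 69, 69, 69, 70, 79, 78, 75, 88]
255 [72, 68, 73, 70, 67, 69, 70, 71, 71, 68, 72, 76, 76, 74, 74, 167, 248]
257 [69, 71, 70, 69, 68, 71, 74, 71, 73, 67, 74, 76, 73, 132, 240, 248, 249]
259 [69, 72, 71, 74, 72, 70, 71, 73, 71, 78, 74, 100, 242, 207, 249, 244, 229]
261 [73, 71, 69, 73, 71, 73, 70, 76, 75, 72, 205, 244, 26, 41, 212, 213, 185]
263 [72, 73, 71, 70, 71, 73, 71, 84, 158, 24, 31, 28, 22, 28, 145, 163, 145]
265 [70, 72, 69, 71, 69, 70, 154, 248, 53, 26, 27, 18, 26, 30, 47, 124, 79]
267 [71, 72, 73, 72, 159, 240, 210, 23, 25, 26, 26, 16, 23, 24, 13, 10, 133]
269 [70, 70, 116, 225, 231, 25, 23, 27, 31, 20, 25, 38, 111, 78, 11, 9, 83]
271 [72, 217, 243, 105, 31, 28, 25, 32, 20, 23, 11, 88, 135, 137, 42, 15, 125]
273 [75, 249, 157, 30, 32, 27, 26, 28, 22, 16, 18, 86, 94, 121, 72, 12, 90]
275 [76, 199, 248, 32, 25, 29, 27, 23, 29, 30, 27, 141, 84, 88, 72, 17, 56]
277 [158, 177, 252, 33, 30, 30, 28, 24, 21, 29, 28, 101, 75, 66, 68, 35, 19]
279 [119, 168, 243, 182, 28, 31, 28, 33, 30, 28, 30, 28, 45, 54, 64, 71, 35]
281 [83, 169, 206, 245, 32, 25, 27, 34, 31, 27, 32, 30, 26, 39, 59, 65, 67]
```

```bash
cat >> h.py <<'E'
import kin
def plg(depth,lean=35,yaw=-4.5,c=(.556,-.2045)):
    y=np.radians(yaw); h=np.r_[np.cos(y),np.sin(y),0]; yl=np.r_[-np.sin(y),np.cos(y),0]
    R=Ro.from_rotvec(np.radians(lean)*h).as_matrix()@kin.Rt(yaw,0)
    n=-np.sin(np.radians(35))*yl+np.cos(np.radians(35))*np.r_[0,0,1]
    return np.r_[c,.032]-.101*yl+np.r_[0,0,.090]-n*depth, R
def goalR(x,R):
    s=bot.get_state(); rv=(Ro.from_matrix(R)*Ro.from_quat(s['orientation']).inv()).as_rotvec()
    print('t',round(s['time_s'],2),'pos',s['eef_pos'].round(4),'q',s['qpos'].round(2),'F',s['wrist_force'].round(1),'w',round(s['grip_width'],4))
    print(' to',x.round(4),'shift',((x-s['eef_pos'])/.25).round(4),'turn',(rv/np.pi).round(4),'deg',np.degrees(np.linalg.norm(rv)).round(1))
E
python3 - <<'E'
from h import *
q=bot.get_state()['qpos']; x0=bot.get_state()['eef_pos']; R0=Ro.from_quat(bot.get_state()['orientation'])
from scipy.spatial.transform import Slerp
def go(q,x1,R1,n=12):
    M=kin.fk(q,kin.P,kin.S); sl=Slerp([0,1],Ro.from_matrix([M[:3,:3],R1])); em=0
    for i in range(1,n+1): q,e=kin.ik(M[:3,3]+(x1-M[:3,3])*i/n,sl(i/n).as_matrix(),q,1e-3); em=max(em,e)
    print(x1.round(3),q.round(2),'err',round(em,4),'margin',np.minimum(q-kin.LO,kin.HI-q).min().round(2)); return q
a=np.r_[.46,-.33,.30]; goalR(a,kin.Rt(-4.5,0)); q1=go(q,a,kin.Rt(-4.5,0))
q2=go(q1,*plg(-.08)); q3=go(q2,*plg(0)); go(q3,*plg(.022))
E
```

```text
t 20.5 pos [ 0.4255 -0.2014  0.2968] q [ 0.5  -0.11 -0.05  2.16 -0.17  0.76  0.45] F [ 1.3 -0.7 -0.6] w 0.0094
 to [ 0.46 -0.33  0.3 ] shift [ 0.1379 -0.5145  0.0129] turn [0.0122 0.1123 0.0088] deg 20.4
[ 0.46 -0.33  0.3 ] [ 0.56  0.27  0.02  1.69 -0.    1.18  0.51] err 0.0 margin 0.58
[ 0.544 -0.351  0.188] [ 0.81  0.71 -0.1   1.39 -0.4   1.46  0.78] err 0.0 margin 0.38
[ 0.548 -0.305  0.122] [ 0.77  0.74 -0.11  1.51 -0.42  1.31  0.8 ] err 0.0 margin 0.53
[ 0.549 -0.293  0.104] [ 0.76  0.75 -0.11  1.54 -0.43  1.27  0.81] err 0.0 margin 0.57
```

```bash
python3 -m jog '[[0.0276,-0.103,0.0026,0.0024,0.0225,0.0018,0],[0.0276,-0.103,0.0026,0.0024,0.0225,0.0018,0],[0.0276,-0.103,0.0026,0.0024,0.0225,0.0018,0],[0.0276,-0.103,0.0026,0.0024,0.0225,0.0018,0],[0.0276,-0.103,0.0026,0.0024,0.0225,0.0018,0]]' | sed -n 2,3p
python3 -c "
from h import *
goalR(*plg(-.07))"
```

```text
eef_pos: [0.4615, -0.3299, 0.2955]
orientation: [0.733, 0.68, -0.002, -0.005]
t 21.0 pos [ 0.4615 -0.3299  0.2955] q [ 0.54  0.26  0.03  1.71 -0.01  1.18  0.49] F [ 0.7 -0.3  0.1] w -0.0
 to [ 0.5449 -0.3452  0.1793] shift [ 0.3336 -0.0614 -0.4646] turn [ 0.1926 -0.018  -0.0017] deg 34.8
```

```bash
python3 -m jog '[[0.067,-0.0123,-0.093,0.0385,-0.0036,0,0],[0.067,-0.0123,-0.093,0.0385,-0.0036,0,0],[0.067,-0.0123,-0.093,0.0385,-0.0036,0,0],[0.067,-0.0123,-0.093,0.0385,-0.0036,0,0],[0.067,-0.0123,-0.093,0.0385,-0.0036,0,0]]' | sed -n 2,4p
python3 -m jog '[[0,0,0,0,0,0,0],[0,0,0,0,0,0,0],[0,0,0,0,0,0,0],[0,0,0,0,0,0,0],[0,0,0,0,0,0,0]]' | sed -n 2,4p
python3 -c "
from h import *
goalR(*plg(-.07)); goalR(*plg(-.01)); goalR(*plg(.02))
s=bot.get_state(); im=optics.capture('wrist'); cv2.imwrite('pics/w9.png',im[:,:,::-1]); C=cam('wrist',s)
print(proj(C,[plg(0)[0],[.5609,-.1458,.117],[.5524,-.2668,.117]]).round(0))
g=im.astype(int); m=(g.min(2)>185).astype(np.uint8); n,l,st,ce=cv2.connectedComponentsWithStats(m)
for i in range(1,n):
    if st[i,4]>150: print(st[i],ce[i].round(0))
c,r=proj(C,[plg(0)[0]])[0].astype(int)
for rr in range(max(r-60,0),min(r+62,419),6): print(rr,[int(v) for v in g[rr,max(c-66,0):c+68:6].mean(1)])
"
```

```text
eef_pos: [0.5457, -0.3447, 0.1784]
orientation: [0.699, 0.648, 0.224, -0.204]
wrist_force: [0.8, -0.6, 0.5]
eef_pos: [0.5459, -0.3441, 0.1836]
orientation: [0.699, 0.65, 0.222, -0.2]
wrist_force: [-0.6, -0.1, -0.9]
t 22.0 pos [ 0.5459 -0.3441  0.1836] q [ 0.77  0.72 -0.05  1.38 -0.45  1.44  0.81] F [-0.6 -0.1 -0.9] w 0.0006
 to [ 0.5449 -0.3452  0.1793] shift [-0.0039 -0.0044 -0.0169] turn [ 0.0017  0.0027 -0.0013] deg 0.6
t 22.0 pos [ 0.5459 -0.3441  0.1836] q [ 0.77  0.72 -0.05  1.38 -0.45  1.44  0.81] F [-0.6 -0.1 -0.9] w 0.0006
 to [ 0.5476 -0.3109  0.1302] shift [ 0.0069  0.1328 -0.2135] turn [ 0.0017  0.0027 -0.0013] deg 0.6
t 22.0 pos [ 0.5459 -0.3441  0.1836] q [ 0.77  0.72 -0.05  1.38 -0.45  1.44  0.81] F [-0.6 -0.1 -0.9] w 0.0006
 to [ 0.549  -0.2938  0.1056] shift [ 0.0123  0.2015 -0.3118] turn [ 0.0017  0.0027 -0.0013] deg 0.6
[[278. 220.]
 [280.  62.]
 [280. 178.]]
[ 442    0   50   34 1338] [465.  14.]
[ 199   53   93   48 1317] [258.  73.]
[294  61  66  85 689] [344.  90.]
[ 411  110  106  106 5074] [465. 158.]
[ 176  181   73   96 1117] [198. 247.]
[   0  193   68  14
[... 1448 characters left out ...]
21, 19, 18, 19, 18, 18, 17, 45, 35, 16, 17, 44, 18, 17, 18, 16, 11, 12, 11, 11, 11]
249 [20, 20, 21, 19, 19, 19, 19, 17, 101, 101, 89, 24, 16, 67, 66, 67, 16, 18, 16, 15, 11, 12, 10]
255 [21, 19, 20, 20, 21, 20, 19, 53, 101, 101, 81, 16, 17, 67, 67, 66, 17, 18, 18, 18, 19, 18, 11]
261 [21, 21, 20, 19, 20, 19, 19, 103, 101, 101, 63, 16, 16, 68, 66, 67, 53, 17, 17, 18, 18, 17, 16]
267 [65, 45, 31, 19, 10, 13, 13, 102, 101, 100, 44, 16, 15, 68, 67, 67, 67, 18, 18, 18, 18, 17, 16]
273 [248, 247, 247, 248, 247, 247, 125, 101, 101, 100, 16, 8, 16, 69, 67, 67, 66, 254, 250, 253, 254, 255, 255]
279 [182, 161, 32, 32, 57, 54, 101, 102, 102, 65, 13, 15, 16, 60, 66, 66, 66, 61, 195, 215, 229, 234, 239]
```

The wrist profile shows the lifter symmetric about column ~281 (predicted 278) and the head around rows 200–236 (predicted centre 220). The aim is good to about 2 mm, so I'll approach and press along the plunger axis.

```bash
python3 -m jog '[[0.003,0.0266,-0.0427,0.0003,0.0005,0,0],[0.003,0.0266,-0.0427,0.0003,0.0005,0,0],[0.003,0.0266,-0.0427,0.0003,0.0005,0,0],[0.003,0.0266,-0.0427,0.0003,0.0005,0,0],[0.003,0.0266,-0.0427,0.0003,0.0005,0,0]]' 20 | sed -n 2,4p
python3 -m jog '[[0.0007,0.0092,-0.0131,0,0,0,0],[0.0007,0.0092,-0.0131,0,0,0,0],[0.0007,0.0092,-0.0131,0,0,0,0],[0.0007,0.0092,-0.0131,0,0,0,0],[0.0007,0.0092,-0.0131,0,0,0,0]]' | sed -n 2,4p
python3 -c "
from h import *
goalR(*plg(.016))"
```

```text
eef_pos: [0.5485, -0.3101, 0.1251]
orientation: [0.699, 0.648, 0.22, -0.208]
wrist_force: [-0.0, 0.6, -0.1]
eef_pos: [0.5495, -0.3001, 0.1108]
orientation: [0.7, 0.648, 0.22, -0.206]
wrist_force: [-3.0, -1.4, 5.7]
t 23.05 pos [ 0.5495 -0.3001  0.1108] q [ 0.74  0.77 -0.07  1.49 -0.46  1.29  0.83] F [-3.  -1.4  5.7] w 0.0001
 to [ 0.5488 -0.296   0.1089] shift [-0.0027  0.0164 -0.0075] turn [-0.001  -0.001  -0.0008] deg 0.3
```

```bash
python3 -m jog '[[0,0.006,-0.006,0,0,0,0],[0,0.006,-0.006,0,0,0,0],[0,0.006,-0.006,0,0,0,0],[0,0.006,-0.006,0,0,0,0],[0,0,0,0,0,0,0]]' | sed -n 2,4p
python3 -c "
from h import *
goalR(*plg(.016))"
```

```text
eef_pos: [0.5497, -0.2975, 0.107]
orientation: [0.7, 0.648, 0.22, -0.204]
wrist_force: [-5.4, -7.8, 15.4]
t 23.55 pos [ 0.5497 -0.2975  0.107 ] q [ 0.74  0.77 -0.07  1.5  -0.47  1.28  0.83] F [-5.4 -7.8 15.4] w 0.0003
 to [ 0.5488 -0.296   0.1089] shift [-0.0036  0.006   0.0075] turn [ 0.0004 -0.0002 -0.0001] deg 0.1
```

Force is 18 N at ~16.7 mm depth, so it's at the stop. I'll hold briefly, then back off along the axis.

```bash
python3 -m jog '[[0,0.002,-0.003,0,0,0,0],[0,0,0,0,0,0,0],[0,0,0,0,0,0,0],[0,-0.0092,0.0131,0,0,0,0],[0,-0.0138,0.0197,0,0,0,0]]' | sed -n 2,4p
python3 -m jog '[[-0.001,-0.0138,0.0197,0,0,0,0],[-0.001,-0.0138,0.0197,0,0,0,0],[-0.001,-0.0276,0.0394,0,0,0,0],[-0.002,-0.046,0.0655,0,0,0,0],[-0.002,-0.046,0.0655,0,0,0,0]]' | sed -n 2,4p
python3 -m jog '[[-0.04,-0.06,0.1,0,0,0,0],[-0.08,-0.06,0.1,0,0,0,0],[-0.08,-0.06,0.1,0,0,0,0],[-0.08,-0.06,0.1,0,0,0,0],[-0.08,-0.06,0.1,0,0,0,0]]' | sed -n 2,4p
python3 - <<'E'
from h import *
im=optics.capture('top'); cv2.imwrite('pics/top5.png',im[:,:,::-1]); C=cam('top'); g=im.astype(int); pts=[]
cx,cy=337.5,187
for a in np.radians(list(range(200,345,5))+list(range(35,150,5))):
    prof=[g[int(round(cy+r*np.sin(a))),int(round(cx+r*np.cos(a)))].mean() for r in np.arange(10,30,.5)]
    k=np.argmin(np.diff(prof)[10:])+10; r=10+.5*k+.25
    if 16<r<24: pts.append((cx+r*np.cos(a),cy+r*np.sin(a)))
X=onplane(C,pts,.05)[:,:2]; s=np.linalg.lstsq(np.c_[2*X,np.ones(len(X))],(X**2).sum(1),rcond=None)[0]
print('centre',s[:2].round(4),'r',np.sqrt(s[2]+s[:2]@s[:2]).round(4))
a,b=[cv2.cvtColor(cv2.imread('pics/'+f),cv2.COLOR_BGR2GRAY).astype(int) for f in ('top3.png','top5.png')]
print('lifter diff',np.abs(a-b)[165:210,318:345].mean(),'bar region rows x cols',[ (r,[int(v) for v in b[r,318:372:4]]) for r in (178,182,186)])
o=cv2.cvtColor(cv2.imread('pics/top0.png'),cv2.COLOR_BGR2GRAY).astype(int)
for n,(r0,r1,c0,c1) in dict(float=(155,202,176,240),foam=(225,262,218,275),driver=(252,280,152,225),bottle=(90,132,290,320),carton=(100,140,325,375),dish=(132,170,400,438),mug=(255,300,380,420)).items(): print(n,np.abs(o-b)[r0:r1,c0:c1].mean().round(1))
E
```

```text
eef_pos: [0.5493, -0.3009, 0.1122]
orientation: [0.7, 0.648, 0.22, -0.205]
wrist_force: [-2.3, -3.1, 3.1]
eef_pos: [0.5483, -0.3348, 0.1646]
orientation: [0.699, 0.648, 0.221, -0.208]
wrist_force: [0.5, -0.4, 0.1]
eef_pos: [0.4576, -0.4103, 0.2903]
orientation: [0.699, 0.648, 0.221, -0.207]
wrist_force: [0.3, -0.2, -0.8]
centre [ 0.5561 -0.2017] r 0.0585
lifter diff 25.240329218106996 bar region rows x cols [(178, [22, 238, 218, 185, 160, 122, 92, 100, 94, 92, 16, 22, 22, 23]), (182, [27, 255, 249, 250, 251, 255, 181, 178, 179, 177, 173, 172, 25, 37]), (186, [32, 0, 130, 139, 143, 106, 122, 129, 139, 148, 153, 160, 81, 103])]
float 0.8
foam 1.0
driver 0.9
bottle 0.7
carton 4.4
dish 29.8
mug 0.5
```

```bash
python3 -m jog '[[-0.06,0.1,0.1,0,0,0,0],[-0.06,0.1,0.1,0,0,0,0],[-0.06,0.1,0.1,0,0,0,0],[0,0,0,0,0,0,0],[0,0,0,0,0,0,0]]' | sed -n 2,4p
python3 - <<'E'
from h import *
o=cv2.imread('pics/scene0.png').astype(int); im=optics.capture('scene'); b=im[:,:,::-1].astype(int)
print('scene dish',np.abs(o-b)[328:368,162:212].mean().round(1),'carton',np.abs(o-b)[305:360,252:308].mean().round(1))
t=optics.capture('top')[:,:,::-1].astype(int); o=cv2.imread('pics/top0.png').astype(int); print('top dish',np.abs(o-t)[132:170,400:438].mean().round(1))
c=cv2.imread('pics/sc5.png').astype(int)
for r in range(259,283,2): print(r,[int(v) for v in b[r,186:234:3].mean(1)],[int(v) for v in c[r,186:234:3].mean(1)])
E
```

```text
eef_pos: [0.4134, -0.3352, 0.3647]
orientation: [0.699, 0.648, 0.221, -0.206]
wrist_force: [-0.4, 0.1, -0.7]
scene dish 26.5 carton 2.0
top dish 28.5
259 [71, 70, 70, 72, 68, 71, 70, 72, 76, 72, 105, 240, 202, 176, 187, 185] [72, 71, 74, 72, 70, 71, 73, 71, 78, 74, 100, 242, 207, 249, 244, 229]
261 [71, 72, 70, 74, 74, 72, 71, 74, 71, 201, 245, 30, 37, 170, 183, 171] [71, 69, 73, 71, 73, 70, 76, 75, 72, 205, 244, 26, 41, 212, 213, 185]
263 [68, 69, 68, 67, 72, 70, 85, 156, 23, 25, 26, 26, 25, 138, 162, 144] [73, 71, 70, 71, 73, 71, 84, 158, 24, 31, 28, 22, 28, 145, 163, 145]
265 [70, 75, 70, 71, 70, 152, 248, 51, 26, 15, 20, 29, 27, 48, 122, 76] [72, 69, 71, 69, 70, 154, 248, 53, 26, 27, 18, 26, 30, 47, 124, 79]
267 [74, 69, 68, 159, 240, 209, 27, 23, 25, 17, 19, 27, 26, 13, 14, 71] [72, 73, 72, 159, 240, 210, 23, 25, 26, 26, 16, 23, 24, 13, 10, 133]
269 [74, 113, 226, 229, 27, 24, 25, 28, 25, 21, 37, 112, 71, 12, 16, 64] [70, 116, 225, 231, 25, 23, 27, 31, 20, 25, 38, 111, 78, 11, 9, 83]
271 [216, 243, 104, 28, 29, 31, 30, 27, 23, 17, 92, 134, 133, 27, 14, 64] [217, 243, 105, 31, 28, 25, 32, 20, 23, 11, 88, 135, 137, 42, 15, 125]
273 [248, 154, 28, 34, 27, 30, 27, 20, 14, 23, 87, 100, 119, 66, 8, 51] [249, 157, 30, 32, 27, 26, 28, 22, 16, 18, 86, 94, 121, 72, 12, 90]
275 [201, 249, 33, 29, 33, 27, 26, 29, 21, 25, 138, 87, 85, 72, 20, 34] [199, 248, 32, 25, 29, 27, 23, 29, 30, 27, 141, 84, 88, 72, 17, 56]
277 [175, 252, 29, 29, 25, 28, 29, 30, 24, 26, 98, 75, 63, 67, 37, 19] [177, 252, 33, 30, 30, 28, 24, 21, 29, 28, 101, 75, 66, 68, 35, 19]
279 [170, 242, 183, 33, 29, 26, 30, 28, 27, 30, 25, 42, 59, 62, 70, 37] [168, 243, 182, 28, 31, 28, 33, 30, 28, 30, 28, 45, 54, 64, 71, 35]
281 [171, 207, 245, 30, 29, 30, 28, 27, 26, 30, 27, 26, 40, 60, 65, 70] [169, 206, 245, 32, 25, 27, 34, 31, 27, 32, 30, 26, 39, 59, 65, 67]
```

```bash
python3 - <<'E'
from h import *
o=cv2.imread('pics/scene0.png'); b=optics.capture('scene')[:,:,::-1].copy()
e=lambda i:cv2.Canny(i,60,150).astype(np.float32)
e=lambda i:cv2.GaussianBlur(cv2.Canny(i,60,150),(5,5),0)
T=e(o)[325:370,158:216]; r=cv2.matchTemplate(e(b)[305:390,138:236],T,cv2.TM_CCOEFF_NORMED); print(cv2.minMaxLoc(r),'expected (20,20)')
E
```

```text
(-0.22551722824573517, 0.5380842089653015, (30, 34), (20, 20)) expected (20,20)
```

The dish hasn't moved; only the lighting on it changed. Handing in.

```bash
python3 -c "
from bench import bot
s=bot.get_state(); print(s['time_s'],s['wrist_force']); print(bot.close_job())"
```

```text
25.75 [0.74657524 0.77676236 0.51267334]
the job is handed in; nothing more can be done
None
```

The job is handed in at 25.8 s: by camera the lifter stands flat about 4 mm from the panel's middle, handle within about 2° of its long side. The plunger was pressed to its stop (18 N, about 16.7 mm) and is back up, and the float and other things have not moved; no verdict was returned.

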